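# Take the loose hook off the bath rail and put the ledge back in order

## Task

The end hook of the rail, standing apart nearest the rail's open end, has lost its clamping screw and has to come off: first stand the lota, the tumbler and the oil bottle on the wooden bath board out of its way, then slide the hook along the rail to the open end, lift it off there and put it in the grey parts tray. Afterwards put the lota, the tumbler and the bottle back on the ledge, each upright in the very spot where it stood. Tip over and drop nothing, and leave the yellow soap case alone.

Things in the scene. Friction and masses are not known exactly. Their poses are not given: they have to be found in the camera images.
- rail: Chrome T-track on a low wall, fixed. Origin: on the ledge under the slot line, mid-mouth; +y along the rail to its open end, +x out of the wall. Track 29 mm wide, top 118 mm high, y -605 to +25. Slot 11 mm wide, at x=0; lips hold the hook up to y=-25, the mouth (y -25 to 25) is open above. Wall face x=-28, 100 thick, 140 high. Clamped hooks (165 high) at y=-465, -515, -565.
- hook: Loose chrome hook captive in the slot, no screw, slides freely, 2 mm play. Origin: centre under its foot (19 x 24 x 4 mm), 109 mm above the ledge at the start, near rail y=-390; axes as the rail's. Grip its upright leaf: 24 wide (x), 8 thick (y), z 17 to 56. Prong reaches to x=70, lowest z=-25 at x 36 to 50, and sweeps where the vessels stand. It may lie any way in the tray. 130 g.
- lota: Aluminium lota (round pot), 98 mm high, belly 88 across at 40 high, neck 56 at 80, flared rim 66, about 220 g. Origin: centre of its underside, z up. Starts on the ledge before the rail, in one of three places at rail x about 69, y about -75, -187, -299 mm.
- tumbler: Plain steel drinking tumbler, 100 mm high, 52 across at the foot, 67 at the rim, about 160 g. Origin: centre of its underside, z up. Starts in another of the three places.
- bottle: Amber hair-oil bottle with white cap: body 47 mm across up to 80 high, cap 27 across, 117 high in all, about 200 g. Origin: centre of its underside, z up. Starts in the third of the three places.
- board: Slatted wooden bath board on the ledge in front of the vessels, fixed, 150 mm (x) by 360 mm (y), flat top 26 mm high. Origin: centre of its underside, on the ledge.
- tray: Grey sheet-metal parts tray, fixed, open on top, 130 mm (x) by 170 mm (y), rim 26 high, walls and floor 3 thick. Origin: centre of its underside, on the ledge. To the left or the right of the board.
- soapcase: Closed yellow soap case, 68 x 102 x 37 mm, loose bystander, on the side where the tray is not. Origin: centre of its underside.
Things that resemble listed ones, but are neither listed nor needed, are in the scene too. Several things have the shape of the hook; the one meant has the colours described above.

How it is judged:
By the outcome, as a careful person would: the job done as asked, in the order asked, and still so for the second after the job is handed in, with the robot touching nothing.
It also fails if it takes over 146 s, if anything falls off the work surface, if the arm or the gripper's body presses on something with over 40 N, if the wrist force passes 120 N, or if a joint passes its speed limit or range.

## Robot

A 6-joint arm with a two-finger parallel gripper is mounted at the origin on the work surface. World frame = base frame: x ahead of the robot, y to its left, z up, the work surface at z = 0. Lengths are in mm, angles in rad, forces in N, time in s.
With the tool pointing down it reaches from about 350 to 1000 mm from the base axis. Payload 7.1 kg.
Tool frame: the origin (TCP) lies between the finger pads; the fingertips stand 19 mm ahead of it and the grasp point (between the pads) is the TCP; x points along the fingers, y is the direction in which the jaws open and shut, and the axes are right-handed (so a half turn about x gives the same grasp; the last joint's range is limited). The gripper opens to 85 mm and grips with 20 to 120 N. Pads are 22 mm wide; open, the fingers measure 114 mm over their backs; the gripper's body (76 mm by 85 mm) begins 54 mm behind the grasp point. The pads swing forward as they close: fully open they stand 13 mm farther back than shut.
Start: joints at [-1.284, 0.423, 1.63, -0, 1.089, -0.019], TCP at [188.178, -595.982, 250.319] pointing down, gripper open.
Joint ranges: [-3, 3], [-0.9, 2.11], [0.09, 2.58], [-1.31, 4.45], [0.11, 2.69], [-2.54, 2.54]. Speed limits (rad/s): [2.39, 2.39, 3.01, 3.14, 3.14, 3.14].

## Interface

Orientations are given as a rotation vector (axis times angle).
In Python, from plant import arm gives the robot as it stands.
- The arm moves only by the tool play_rows, never from a script. Its argument "deltas" is text: rows parted by semicolons, each of 7 numbers parted by spaces: the turn, a rotation vector about the tool's x, y, z in rad, then the shift along the tool's x, y, z in cm, then the finger opening in cm, from 0 to 8.54. A call has 1 to 10 rows; each row is the pose to reach, as a shift and turn from the pose measured when the call began, along the tool's axes at that moment; what a row does not reach only later rows make up. A row lasts 1/12 s, in which the tool goes at most 41.7 mm and 7.16 degrees, less where a joint would pass 70% of its speed; a pose out of reach is approached as far as the arm can. A call with a gripper value outside its range is refused whole. The fingers move at their own pace and stop on an object; the grip force is fixed at half the most. Time passes only in rows, so rows that repeat a pose let the fingers close. It gives the time, the measured TCP pose, the force and the opening at its end, in the units of the state.
- arm.observe(): the state, without advancing time (a new reading comes with each control period).
- arm.capture(name): name is "scene" or "side" or "wrist"; returns the picture (480x640x3 uint8, red, green, blue); there is no depth.
- arm.camera_params(name): a dict with "mtx" (3x3 intrinsics, pixels), "T" (4x4, takes a point from camera to world coordinates). Camera axes: x right, y down, z forward; pixel columns grow to the right and rows downward; lengths in mm; the calibration is good to about 2 mm. A picture is of the moment at which its call begins: read the wrist's pose just before it. camera_params takes no time and is no camera call; for the wrist camera it gives the pose at the moment of the call.
- arm.close_job(): hands the job in, once; it reports no verdict.
The state is a dict: "time_s": time; "joint_positions": joint angles; "dq": joint speeds; "joint_torque": joint torques, N m; "tool_pos": TCP position; "eef_rot": TCP orientation; "force": force on the tool from outside, world axes, zero at the start; "ft_torque": the same for the moment, N m; "opening": finger opening in mm.
Only numpy, scipy, OpenCV 4.12 (cv2) and the standard library are available. Lean on these libraries where they do the work, as an engineer would, in place of code of your own. Each camera call takes 0.05 s, during which the arm holds its last target. There are 200 camera calls.

## Working session

There is one attempt and no reset: what is moved stays moved. The work goes in short steps, Python scripts to look and compute and a tool call to move; the robot and the scene stay as the last step left them, time stands still between calls to the robot, and variables do not carry over. Pictures are saved under pics/ and viewed, about 12 in all and at most 16, crops included, and the job is handed in when it is done.

Besides the shell and the picture viewer there is one more tool, called by a JSON object that holds its "name" and its "arguments", one argument or row to a line. play_rows: Moves the arm, as the interface text tells. Its arguments: {"type":"object","properties":{"deltas":{"type":"string"}},"required":["deltas"]}

```bash
mkdir -p pics; ls
python3 - <<'E'
from plant import arm
import cv2,numpy as np
print(arm.observe())
for n in("scene","side","wrist"):
    p=arm.camera_params(n);print(n,np.round(p["mtx"],1).tolist(),np.round(p["T"],3).tolist())
    cv2.imwrite(f"pics/{n}0.png",arm.capture(n)[:,:,::-1])
E
```

```text
pics
{'time_s': 0.0, 'joint_positions': array([-1.28398024e+00,  4.23877986e-01,  1.63072677e+00, -3.87696389e-06,
        1.08855957e+00, -1.89946142e-02]), 'dq': array([ 0.00085638,  0.00126792, -0.00169625, -0.00220545,  0.00082889,
        0.0021239 ]), 'joint_torque': array([-4.51802371e-04, -5.57383704e+01, -2.81738913e+01, -1.34666666e-04,
        7.36885500e-03, -3.05127443e-06]), 'tool_pos': array([ 188.04354441, -595.48583135,  249.50801557]), 'eef_rot': array([ 2.05709203,  0.31867162, -2.05753591]), 'force': array([ 0.05555188, -0.16415333,  0.04333663]), 'ft_torque': array([ 0.00433143,  0.03606194, -0.01332284]), 'opening': 85.48924064487441}
scene [[437.7, 0.0, 317.6], [0.0, 437.7, 237.3], [0.0, 0.0, 1.0]] [[0.372, 0.578, -0.727, 1352.106], [0.928, -0.235, 0.288, -379.384], [-0.005, -0.781, -0.624, 854.164], [0.0, 0.0, 0.0, 1.0]]
side [[528.7, 0.0, 317.2], [0.0, 528.7, 242.4], [0.0, 0.0, 1.0]] [[0.998, -0.037, 0.045, 407.048], [-0.058, -0.504, 0.862, -1211.951], [-0.009, -0.863, -0.505, 787.912], [0.0, 0.0, 0.0, 1.0]]
wrist [[390.9, 0.0, 321.6], [0.0, 390.9, 234.9], [0.0, 0.0, 1.0]] [[0.301, -0.916, -0.266, 255.385], [-0.954, -0.29, -0.083, -574.049], [-0.001, 0.278, -0.961, 372.956], [0.0, 0.0, 0.0, 1.0]]
```

View pics/scene0.png

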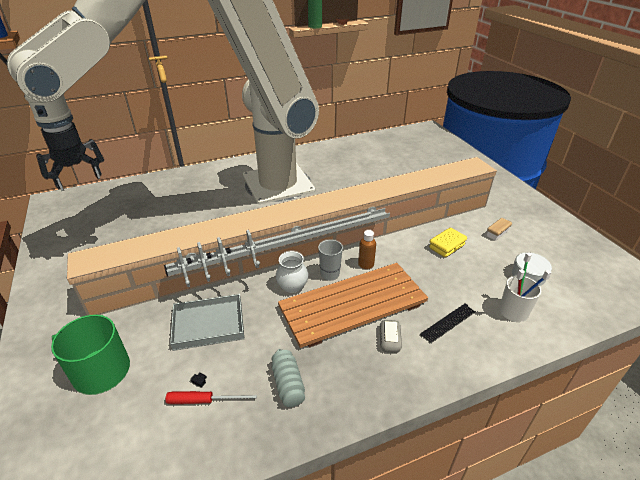

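View pics/side0.png

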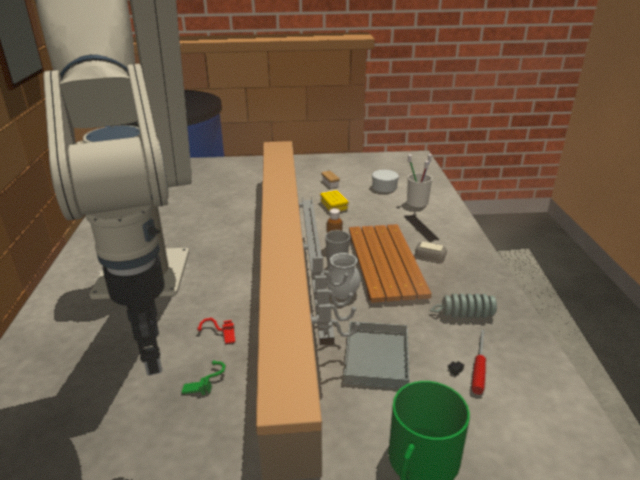

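The scene view shows a lota at (292,272), a tumbler at (330,258), a bottle at (367,250), the tray at (207,321) and the board at (352,302).

Candidates for the hook:
- Clamped chrome hooks at scene (180,265), (202,258) and (222,252).
- A chrome hook standing apart at (250,245).
- A red hook at side (225,330) and a green one at side (205,382).

I choose the one at scene (250,245) and will check it in a crop.

```bash
cat > h.py <<'E'
import numpy as np,cv2
from plant import arm
def ray(n,uv,P=None):
    P=P or arm.camera_params(n);M,T=P["mtx"],P["T"]
    d=T[:3,:3]@np.linalg.solve(M,[uv[0],uv[1],1.]);return T[:3,3],d
def plane(n,uv,z,P=None):
    o,d=ray(n,uv,P);return o+d*(z-o[2])/d[2]
def proj(n,X,P=None):
    P=P or arm.camera_params(n);M,T=P["mtx"],P["T"]
    c=M@(T[:3,:3].T@(np.asarray(X,float)-T[:3,3]));return c[:2]/c[2]
def tri(n1,a,n2,b):
    o1,d1=ray(n1,a);o2,d2=ray(n2,b)
    s=np.linalg.lstsq(np.c_[d1,-d2],o2-o1,rcond=None)[0]
    p,q=o1+s[0]*d1,o2+s[1]*d2;return (p+q)/2,np.linalg.norm(p-q)
def crop(n,img,x,y,w,h,k): cv2.imwrite(n,cv2.resize(img[y:y+h,x:x+w],None,fx=k,fy=k,interpolation=cv2.INTER_CUBIC))
E
python3 - <<'E'
from h import *
crop("pics/c1.png",cv2.imread("pics/scene0.png"),150,190,260,180,3)
crop("pics/c2.png",cv2.imread("pics/side0.png"),250,180,200,150,4)
E
```

```text
(no output)
```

View pics/c1.png

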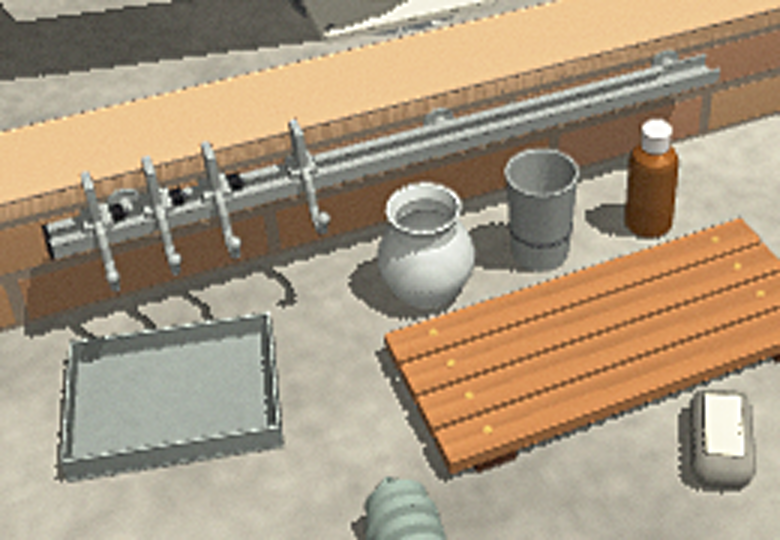

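View pics/c2.png

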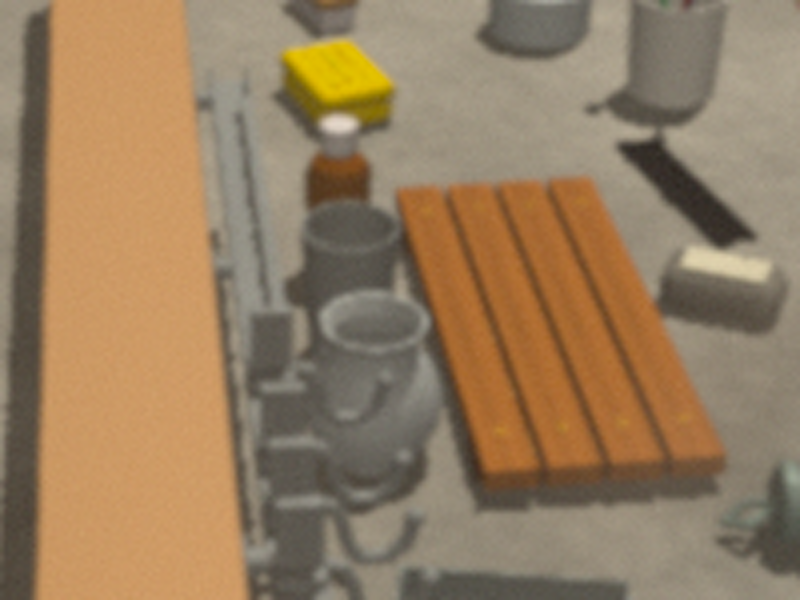

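The crops confirm that the hook at crop (300,165) stands apart and has no black screw, unlike the three clamped ones. Rims, in crop 1: lota (424,208), tumbler (542,175), bottle cap (656,128). Rail open end is at (718,72).

Run:
```python
from h import *
S=lambda x,y:(150+x/3-.33,190+y/3-.33)
D=lambda x,y:(250+x/4-.37,180+y/4-.37)
pr=lambda l,v:print(l,np.round(v,1))
for l,s,d,z in(("lota",(424,208),(374,320),98),("tumb",(542,175),(350,228),100),("bott",(656,127),(340,122),117)):
    pr(l,[*plane("scene",S(*s),z),*plane("side",D(*d),z)]);t=tri("scene",S(*s),"side",D(*d));pr("  tri",[*t[0],t[1]])
for l,s,z in(("railend front",(718,72),118),("railfar front",(52,243),118),("hooktop",(296,124),165),("h1",(88,177),165),("h2",(148,160),165),("h3",(208,145),165),
  ("board L",(386,340),26),("board T",(742,219),26),("board bot",(452,467),26),("tray LT",(68,342),26),("tray RT",(270,316),26),("tray RB",(280,434),26),("tray LB",(60,462),26)): pr(l,plane("scene",S(*s),z))
for l,d,z in(("board",(397,190),26),("board",(592,178),26),("board",(722,458),26),("board",(484,476),26)): pr("side "+l,plane("side",D(*d),z))
# wall top front edge in side full image
I=cv2.imread("pics/side0.png")
hsv=cv2.cvtColor(I,cv2.COLOR_BGR2HSV)
m=(hsv[...,0]>8)&(hsv[...,0]<20)&(hsv[...,1]>90)&(hsv[...,2]>150)
pts=[]
for r in range(200,390,20):
    c=np.where(m[r,240:330])[0]+240
    pts.append((plane("side",(c.max(),r),140)[:2],plane("side",(c.min(),r),140)[:2]))
print(np.round(pts,1).reshape(-1,4))
```

```text
lota [ 529.7 -128.7   98.   527.4 -122.9   98. ]
  tri [ 528.  -127.5   98.8    4. ]
tumb [529.4 -17.1 100.  522.7 -12.4 100. ]
  tri [524.  -14.   98.2   5.4]
bott [524.5  97.9 117.  526.4 107.7 117. ]
  tri [526.3  97.1 120.6   3.4]
railend front [471.  191.7 118. ]
railfar front [ 477.4 -433.   118. ]
hooktop [ 458.3 -217.   165. ]
h1 [ 463.1 -392.6  165. ]
h2 [ 459.5 -343.3  165. ]
h3 [ 458.5 -293.   165. ]
board L [ 599.6 -190.3   26. ]
board T [578.8 167.5  26. ]
board bot [ 745.1 -183.6   26. ]
tray LT [ 500.1 -442.    26. ]
tray RT [ 534.9 -275.1   26. ]
tray RB [ 664.  -298.9   26. ]
tray LB [ 626.5 -464.2   26. ]
side board [575.5 171.3  26. ]
side board [724.3 179.   26. ]
side board [ 735.4 -181.5   26. ]
side board [ 588.4 -189.5   26. ]
[[ 422.3  133.3  326.7  140.7]
 [ 424.5   12.7  327.7   20. ]
 [ 428.9  -92.3  331.1  -85. ]
 [ 430.4 -184.2  331.7 -177.1]
 [ 431.8 -265.6  334.5 -258.6]
 [ 433.  -338.1  334.8 -331.1]
 [ 434.  -403.1  335.2 -396.2]
 [ 435.  -461.6  337.3 -454.9]
 [ 435.9 -514.7  337.5 -508. ]
 [ 436.7 -563.1  339.4 -556.5]]
```

```bash
cat >> h.py <<'E'
from scipy.spatial.transform import Rotation as Ro
YAW=0.0207
def Rt(yaw,flip=1): # tool x down, tool y along +-rail y
    y=flip*np.array([-np.sin(yaw),np.cos(yaw),0]);x=np.array([0,0,-1.]);return np.c_[x,y,np.cross(x,y)]
def rows(*W,R=None,R0=None,p0=None):
    "W: (xyz, opening cm); prints delta of each waypoint"
    s=arm.observe();R0=Ro.from_rotvec(s["eef_rot"]).as_matrix();p0=s["tool_pos"]
    R=R0 if R is None else R
    rv=Ro.from_matrix(R0.T@R).as_rotvec()
    print("t %.2f pos %s F %s op %.1f dist"%(s["time_s"],np.round(p0,1),np.round(s["force"],1),s["opening"]))
    for w in W:
        d=R0.T@(np.array(w)-p0)/10
        print(np.round(rv,4),np.round(d,2),"|d| %.1f ang %.1fdeg"%(np.linalg.norm(d)*10,np.degrees(np.linalg.norm(rv))))
E
python3 - <<'E'
from h import *
s=arm.observe();print(np.round(Ro.from_rotvec(s["eef_rot"]).as_matrix(),3))
for f in(1,-1): rows((470,-300,300),(500,-15,330),R=Rt(YAW,f))
E
```

```text
[[-0.     0.301 -0.954]
 [ 0.001 -0.954 -0.301]
 [-1.    -0.001 -0.   ]]
t 0.15 pos [ 188.1 -595.6  249.7] F [-0.1  0.9  0.2] op 85.4 dist
[-2.8565e+00 -1.7000e-03  2.0000e-04] [ -5.   -19.71 -35.78] |d| 411.6 ang 163.7deg
[-2.8565e+00 -1.7000e-03  2.0000e-04] [ -7.97 -45.99 -47.23] |d| 664.0 ang 163.7deg
t 0.15 pos [ 188.1 -595.6  249.7] F [-0.1  0.9  0.2] op 85.4 dist
[2.851e-01 1.000e-04 1.100e-03] [ -5.   -19.71 -35.78] |d| 411.6 ang 16.3deg
[2.851e-01 1.000e-04 1.100e-03] [ -7.97 -45.99 -47.23] |d| 664.0 ang 16.3deg
```

{"name": "play_rows", "arguments": {
  "deltas": "0.1 0 0 -4 -4 -7 8.5;0.2 0 0 -8 -8 -14 8.5;0.285 0 0 -8 -12 -21 8.5;0.285 0 0 -8 -16 -28 8.5;0.285 0 0 -8 -19.7 -35.8 8.5;0.285 0 0 -8 -19.7 -35.8 8.5;0.285 0 0 -8 -19.7 -35.8 8.5;0.285 0 0 -8 -19.7 -35.8 8.5;0.285 0 0 -8 -19.7 -35.8 8.5;0.285 0 0 -8 -19.7 -35.8 8.5"
}}

```text
time_s: 0.98
tool_pos: [468.5, -301.0, 329.7]
eef_rot: [2.211, 0.024, -2.212]
force: [0.4, -0.3, 0.1]
opening: 84.9
```

Run:
```python
from h import *
rows((455,-70,330),R=Rt(YAW,-1))
s=arm.observe();print(np.round(s["joint_positions"],2),np.round(arm.camera_params("wrist")["T"],2).tolist())
```

```text
t 0.98 pos [ 468.5 -301.   329.7] F [ 0.4 -0.3  0.1] op 84.9 dist
[0.0001 0.0004 0.0012] [  0.   -23.12   0.87] |d| 231.4 ang 0.1deg
[-0.59  0.24  1.7   0.    1.2   0.96] [[0.02, -0.96, -0.28, 539.09], [-1.0, -0.02, -0.0, -299.25], [-0.0, 0.28, -0.96, 453.04], [0.0, 0.0, 0.0, 1.0]]
```

{"name": "play_rows", "arguments": {
  "deltas": "0 0 0 -1 -4 0.3 8.5;0 0 0 -2 -8 0.6 8.5;0 0 0 -2 -12 0.9 8.5;0 0 0 -2 -16 0.9 8.5;0 0 0 -2 -20 0.9 8.5;0 0 0 -2 -24 0.9 8.5;0 0 0 -2 -24 0.9 8.5;0 0 0 -2 -24 0.9 8.5"
}}

```text
time_s: 1.65
tool_pos: [454.3, -59.3, 350.0]
eef_rot: [2.209, 0.029, -2.21]
force: [-0.6, -0.2, -0.9]
opening: 85.1
```

Run:
```python
from h import *
import pickle
P=arm.camera_params("wrist");I=arm.capture("wrist")[:,:,::-1]
pickle.dump(P,open("w1.pkl","wb"));cv2.imwrite("pics/w1.png",I)
print(P["T"][:3,3],arm.observe()["tool_pos"])
```

```text
[524.88762703 -57.2827796  473.36707045] [454.4735433 -60.6056527 350.0461553]
```

View pics/w1.png

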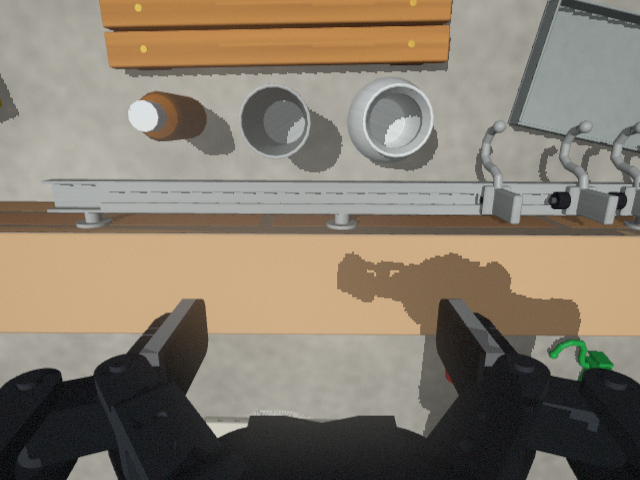

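The wrist view shows the cap at (146,116), tumbler rim at (276,122), lota rim at (398,118), rail slot at row ~193 and loose hook leaf at (507,204). I'll enlarge it to measure more exactly.

Run:
```python
from h import *
I=cv2.imread("pics/w1.png")
a=cv2.resize(I[70:225,110:450],None,fx=2.3,fy=2.3,interpolation=cv2.INTER_CUBIC)
b=cv2.resize(I[115:225,470:640],None,fx=2.3,fy=2.3,interpolation=cv2.INTER_CUBIC)
c=cv2.resize(I[165:245,40:200],None,fx=2.3,fy=2.3,interpolation=cv2.INTER_CUBIC)
o=np.zeros((a.shape[0]+b.shape[0],800,3),np.uint8);o[:a.shape[0],:a.shape[1]]=a;o[a.shape[0]:,:b.shape[1]]=b
o[a.shape[0]:a.shape[0]+c.shape[0],400:400+c.shape[1]]=c
cv2.imwrite("pics/c3.png",o);print(a.shape,b.shape,c.shape)
```

```text
(356, 782, 3) (253, 391, 3) (184, 368, 3)
```

View pics/c3.png

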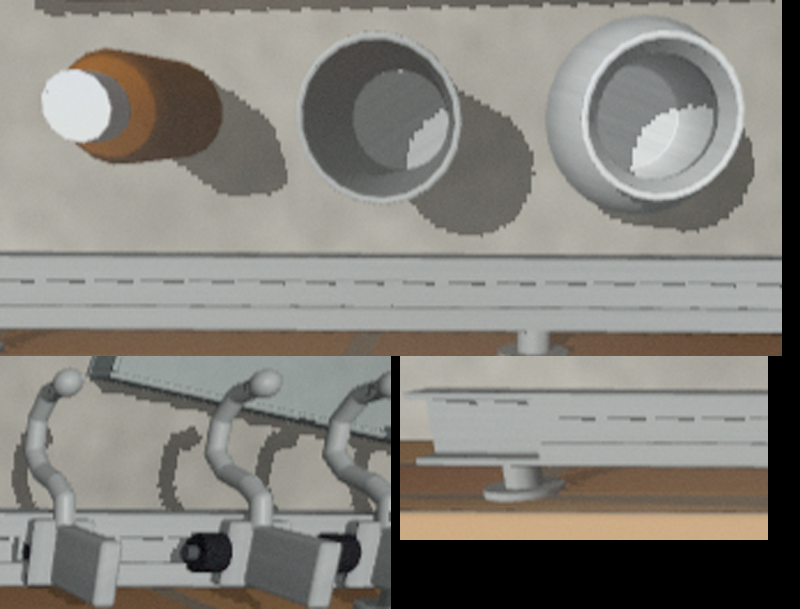

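Run:
```python
from h import *
import pickle
P=pickle.load(open("w1.pkl","rb"))
A=lambda x,y:(110+x/2.3-.28,70+y/2.3-.28);B=lambda x,y:(470+x/2.3-.28,115+(y-356)/2.3-.28);C=lambda x,y:(40+(x-400)/2.3-.28,165+(y-356)/2.3-.28)
for l,p,z in(("cap",A(76,105),117),("tumb",A(380.5,117.5),100),("lota",A(663,116),98),
 ("slot L",A(10,292.5),118),("slot R",A(770,296),118),("front L",A(10,253),118),("front R",A(770,256),118),("back L",A(10,329),118),("back R",A(770,331.5),118),
 ("lip end",C(538,430),118),("railend front",C(412,391),118),("railend back",C(418,460),118),("hook top",B(106,573),165),("hk2 top",B(322,577),165)):
    print(l,np.round(plane("w",p,z,P)[:2],1))
```

```text
cap [526.1  99.1]
tumb [524.5 -14.3]
lota [ 527.9 -127.2]
slot L [453.4 132.5]
slot R [ 459.8 -171.8]
front L [469.3 130.5]
front R [ 475.8 -170. ]
back L [438.4 134.3]
back R [ 445.2 -173.5]
lip end [453.1 145.7]
railend front [467.5 193.5]
railend back [439.5 195.8]
hook top [ 461.2 -215.1]
hk2 top [ 461.7 -290.9]
```

```bash
sed -i 's/YAW=0.0207/YAW=0.021/' h.py
python3 - <<'E'
from h import *
rows((526,98.8,190),(526,98.8,70),R=Rt(YAW,-1))
E
```

```text
t 1.70 pos [454.5 -60.6 350. ] F [-1.4 -0.8  0.3] op 85.0 dist
[0.0021 0.0004 0.0008] [ 16.01 -15.76  -7.53] |d| 236.9 ang 0.1deg
[0.0021 0.0004 0.0008] [ 28.01 -15.75  -7.53] |d| 330.1 ang 0.1deg
```

{"name": "play_rows", "arguments": {
  "deltas": "0.002 0 0.001 2 -3.5 -1.7 8.5;0.002 0 0.001 4 -7 -3.4 8.5;0.002 0 0.001 6 -10.5 -5 8.5;0.002 0 0.001 8 -14 -7 8.5;0.002 0 0.001 11 -15.76 -7.53 8.5;0.002 0 0.001 14 -15.76 -7.53 8.5;0.002 0 0.001 16 -15.76 -7.53 8.5;0.002 0 0.001 16 -15.76 -7.53 8.5;0.002 0 0.001 16 -15.76 -7.53 8.5"
}}

```text
time_s: 2.45
tool_pos: [525.9, 97.4, 189.2]
eef_rot: [2.208, 0.021, -2.215]
force: [0.6, -0.1, 0.8]
opening: 85.0
```

Run:
```python
from h import *
rows((526,98.8,70),R=Rt(YAW,-1))
I=arm.capture("scene")[:,:,::-1];P=arm.camera_params("scene")
crop("pics/s1.png",I,300,130,130,140,4)
```

```text
t 2.45 pos [525.9  97.4 189.2] F [ 0.6 -0.1  0.8] op 85.0 dist
[-0.0016  0.0033 -0.0008] [11.92 -0.14 -0.06] |d| 119.2 ang 0.2deg
```

View pics/s1.png

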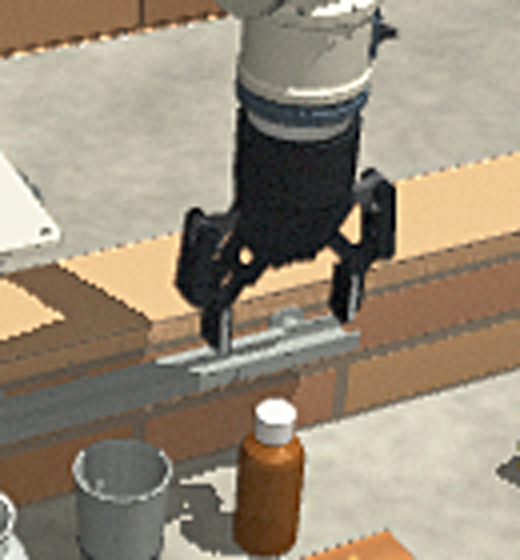

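The gripper hangs centred over the bottle with its jaws along the rail, so I descend.

{"name": "play_rows", "arguments": {
  "deltas": "-0.002 0.003 -0.001 3 -0.14 -0.06 8.5;-0.002 0.003 -0.001 6 -0.14 -0.06 8.5;-0.002 0.003 -0.001 9 -0.14 -0.06 8.5;-0.002 0.003 -0.001 11 -0.14 -0.06 8.5;-0.002 0.003 -0.001 11.9 -0.14 -0.06 8.5;-0.002 0.003 -0.001 11.9 -0.14 -0.06 8.5;-0.002 0.003 -0.001 11.9 -0.14 -0.06 8.5"
}}

```text
time_s: 3.08
tool_pos: [528.6, 98.7, 73.0]
eef_rot: [2.217, 0.024, -2.206]
force: [0.2, -0.4, 0.0]
opening: 85.1
```

{"name": "play_rows", "arguments": {
  "deltas": "0 0 0 0 0 0 6.5;0 0 0 0 0 0 5.5;0 0 0 0 0 0 5;0 0 0 0 0 0 4.7;0 0 0 0 0 0 4.4;0 0 0 0 0 0 4;0 0 0 0 0 0 4;0 0 0 0 0 0 4;0 0 0 0 0 0 4"
}}

```text
time_s: 3.83
tool_pos: [529.5, 99.0, 74.4]
eef_rot: [2.219, 0.024, -2.204]
force: [-1.4, 0.0, 10.5]
opening: 45.3
```

Run:
```python
from h import *
rows((526,98.8,150),(665,98,150),(665,98,98),R=Rt(YAW,-1))
```

```text
t 3.83 pos [529.5  99.   74.4] F [-1.4  0.  10.5] op 45.3 dist
[-0.0002 -0.0068  0.0013] [-7.56  0.    0.29] |d| 75.6 ang 0.4deg
[-0.0002 -0.0068  0.0013] [ -7.46   0.37 -13.6 ] |d| 155.2 ang 0.4deg
[-0.0002 -0.0068  0.0013] [ -2.26   0.38 -13.57] |d| 137.6 ang 0.4deg
```

{"name": "play_rows", "arguments": {
  "deltas": "0 0 0 -1 0 0 4;0 0 0 -3 0 0 4;0 0 0 -5 0 0 4;0 0 0 -6.5 0 0 4;0 0 0 -7.5 0 -2 4;0 0 0 -7.5 0.1 -5 4;0 0 0 -7.5 0.2 -8 4;0 0 0 -7.5 0.3 -11 4;0 0 0 -7.5 0.3 -13.5 4;0 0 0 -7.5 0.3 -13.5 4"
}}

```text
time_s: 4.67
tool_pos: [668.7, 98.7, 151.5]
eef_rot: [2.226, 0.024, -2.199]
force: [0.1, -0.4, -1.7]
opening: 45.1
```

Run:
```python
from h import *
rows((665,98,100.5),(665,98,200),R=Rt(YAW,-1))
```

```text
t 4.67 pos [668.7  98.7 151.5] F [ 0.1 -0.4 -1.7] op 45.1 dist
[-0.0007 -0.0122  0.0017] [5.1  0.07 0.43] |d| 51.2 ang 0.7deg
[-0.0007 -0.0122  0.0017] [-4.85  0.06  0.31] |d| 48.6 ang 0.7deg
```

{"name": "play_rows", "arguments": {
  "deltas": "0 -0.008 0 1.5 0 0.3 4;0 -0.008 0 3 0 0.3 4;0 -0.008 0 4 0 0.3 4;0 -0.008 0 4.6 0 0.3 4;0 -0.008 0 5 0 0.3 4;0 -0.008 0 5.2 0 0.3 4;0 -0.008 0 5.2 0 0.3 4;0 -0.008 0 5.2 0 0.3 4"
}}

```text
time_s: 5.33
tool_pos: [665.0, 98.7, 100.7]
eef_rot: [2.214, 0.024, -2.21]
force: [-6.5, -2.5, 11.7]
opening: 44.9
```

Run:
```python
from h import *
rows((665,98,100.5),(665,98,200),R=Rt(YAW,-1))
```

```text
t 5.33 pos [665.   98.7 100.7] F [-6.5 -2.5 11.7] op 44.9 dist
[-0.0004 -0.0016  0.0013] [ 0.02  0.07 -0.  ] |d| 0.7 ang 0.1deg
[-0.0004 -0.0016  0.0013] [-9.93  0.06 -0.02] |d| 99.3 ang 0.1deg
```

{"name": "play_rows", "arguments": {
  "deltas": "0 0 0 0 0 0 5.5;0 0 0 0 0 0 7;0 0 0 0 0 0 8.5;0 0 0 0 0 0 8.5;0 0 0 0 0 0 8.5;0 0 0 0 0 0 8.5;0 0 0 -3 0 0 8.5;0 0 0 -6 0 0 8.5;0 0 0 -10 0 0 8.5;0 0 0 -12 0 0 8.5"
}}

```text
time_s: 6.17
tool_pos: [666.4, 98.7, 224.9]
eef_rot: [2.219, 0.025, -2.205]
force: [1.6, 0.2, 1.7]
opening: 85.0
```

Run:
```python
from h import *
rows((524.5,-14.3,200),(524.5,-14.3,84),R=Rt(YAW,-1))
I=arm.capture("scene")[:,:,::-1];crop("pics/s2.png",I,250,180,200,150,2)
```

```text
t 6.17 pos [666.4  98.7 224.9] F [1.6 0.2 1.7] op 85.0 dist
[-0.0005 -0.0062  0.0018] [ 2.38 11.01 14.43] |d| 183.1 ang 0.4deg
[-0.0005 -0.0062  0.0018] [13.98 11.03 14.5 ] |d| 229.7 ang 0.4deg
```

View pics/s2.png

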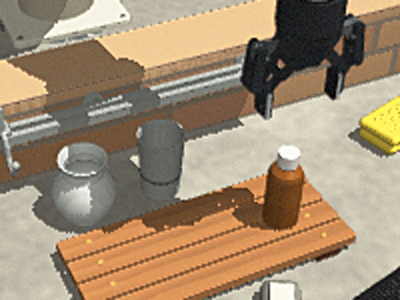

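The bottle stands upright on the board at crop (283,190). The tumbler is next.

{"name": "play_rows", "arguments": {
  "deltas": "0 -0.006 0.002 0 3 3.5 8.5;0 -0.006 0.002 0.5 5.5 7 8.5;0 -0.006 0.002 1.5 8 10.5 8.5;0 -0.006 0.002 2.4 11 14.4 8.5;0 -0.006 0.002 2.4 11 14.4 8.5;0 -0.006 0.002 2.4 11 14.4 8.5;0 -0.006 0.002 2.4 11 14.4 8.5;0 -0.006 0.002 2.4 11 14.4 8.5"
}}

```text
time_s: 6.88
tool_pos: [528.1, -13.6, 202.9]
eef_rot: [2.22, 0.023, -2.203]
force: [-0.1, 0.8, -0.7]
opening: 84.8
```

Run:
```python
from h import *
rows((524.5,-14.3,84),R=Rt(YAW,-1))
```

```text
t 6.88 pos [528.1 -13.6 202.9] F [-0.1  0.8 -0.7] op 84.8 dist
[-0.0006 -0.0075  0.0005] [11.89  0.06  0.45] |d| 119.0 ang 0.4deg
```

{"name": "play_rows", "arguments": {
  "deltas": "0 -0.007 0 3 0.06 0.4 8.5;0 -0.007 0 6 0.06 0.4 8.5;0 -0.007 0 9 0.06 0.4 8.5;0 -0.007 0 11 0.06 0.4 8.5;0 -0.007 0 11.9 0.06 0.4 8.5;0 -0.007 0 11.9 0.06 0.4 8.5;0 -0.007 0 11.9 0.06 0.4 8.5"
}}

```text
time_s: 7.47
tool_pos: [526.0, -13.8, 84.0]
eef_rot: [2.212, 0.024, -2.21]
force: [0.2, -0.9, -0.2]
opening: 84.9
```

{"name": "play_rows", "arguments": {
  "deltas": "0 0 0 0 0 0 7.6;0 0 0 0 0 0 7;0 0 0 0 0 0 6.6;0 0 0 0 0 0 6.2;0 0 0 0 0 0 6;0 0 0 0 0 0 6;0 0 0 0 0 0 6;0 0 0 0 0 0 6"
}}

```text
time_s: 8.13
tool_pos: [527.4, -13.8, 86.2]
eef_rot: [2.216, 0.023, -2.206]
force: [-1.6, 1.1, 13.5]
opening: 64.2
```

Run:
```python
from h import *
rows((524.5,-14.3,164),(665,-10,164),R=Rt(YAW,-1))
```

```text
t 8.13 pos [527.4 -13.8  86.2] F [-1.6  1.1 13.5] op 64.2 dist
[-0.0003 -0.0045  0.0005] [-7.78  0.04  0.26] |d| 77.9 ang 0.3deg
[-0.0003 -0.0045  0.0005] [ -7.72  -0.1  -13.8 ] |d| 158.1 ang 0.3deg
```

{"name": "play_rows", "arguments": {
  "deltas": "0 0 0 -1 0 0 6;0 0 0 -3 0 0 6;0 0 0 -5 0 0 6;0 0 0 -6.5 0 0 6;0 0 0 -7.7 0 -2 6;0 0 0 -7.7 0 -5 6;0 0 0 -7.7 -0.1 -8 6;0 0 0 -7.7 -0.1 -11 6;0 0 0 -7.7 -0.1 -13.8 6;0 0 0 -7.7 -0.1 -13.8 6"
}}

```text
time_s: 8.97
tool_pos: [670.3, -9.9, 165.6]
eef_rot: [2.223, 0.023, -2.199]
force: [-0.2, -0.5, -2.0]
opening: 64.1
```

Run:
```python
from h import *
rows((665,-12,112.5),R=Rt(YAW,-1))
```

```text
t 8.97 pos [670.3  -9.9 165.6] F [-0.2 -0.5 -2. ] op 64.1 dist
[-0.0002 -0.0111  0.0002] [5.31 0.2  0.59] |d| 53.4 ang 0.6deg
```

{"name": "play_rows", "arguments": {
  "deltas": "0 -0.009 0 1.5 0 0.3 6;0 -0.009 0 3 0 0.3 6;0 -0.009 0 4 0 0.3 6;0 -0.009 0 4.7 0 0.3 6;0 -0.009 0 5.2 0 0.3 6;0 -0.009 0 5.3 0 0.3 6;0 -0.009 0 5.3 0 0.3 6;0 -0.009 0 5.3 0 0.3 6"
}}

```text
time_s: 9.63
tool_pos: [667.8, -10.0, 112.8]
eef_rot: [2.214, 0.023, -2.208]
force: [0.7, 0.3, -0.7]
opening: 64.0
```

{"name": "play_rows", "arguments": {
  "deltas": "0 0 0 0 0 0 6.8;0 0 0 0 0 0 7.5;0 0 0 0 0 0 8.5;0 0 0 0 0 0 8.5;0 0 0 0 0 0 8.5;0 0 0 0 0 0 8.5;0 0 0 -3 0 0 8.5;0 0 0 -6 0 0 8.5;0 0 0 -9 0 0 8.5;0 0 0 -11 0 0 8.5"
}}

```text
time_s: 10.47
tool_pos: [668.5, -10.1, 225.8]
eef_rot: [2.217, 0.023, -2.205]
force: [0.7, 0.1, 0.6]
opening: 84.9
```

Run:
```python
from h import *
rows((525,-127.2,200),(525,-127.2,84),R=Rt(YAW,-1))
```

```text
t 10.47 pos [668.5 -10.1 225.8] F [0.7 0.1 0.6] op 84.9 dist
[-0.0002 -0.0053 -0.    ] [ 2.5  11.41 14.6 ] |d| 187.0 ang 0.3deg
[-0.0002 -0.0053 -0.    ] [14.1  11.41 14.66] |d| 233.3 ang 0.3deg
```

{"name": "play_rows", "arguments": {
  "deltas": "0 -0.005 0 0 3 3.5 8.5;0 -0.005 0 0.5 6 7 8.5;0 -0.005 0 1.5 9 10.5 8.5;0 -0.005 0 2.5 11.4 14.4 8.5;0 -0.005 0 2.5 11.4 14.4 8.5;0 -0.005 0 2.5 11.4 14.4 8.5;0 -0.005 0 2.5 11.4 14.4 8.5;0 -0.005 0 2.5 11.4 14.4 8.5"
}}

```text
time_s: 11.13
tool_pos: [528.2, -127.0, 200.6]
eef_rot: [2.213, 0.022, -2.209]
force: [0.4, 0.0, 0.3]
opening: 85.1
```

Run:
```python
from h import *
rows((526,-127.2,84),R=Rt(YAW,-1))
a=arm.capture("scene")[:,:,::-1];b=arm.capture("wrist")[:,:,::-1]
crop("pics/x.png",a,240,180,200,150,2);c=cv2.imread("pics/x.png")
o=np.zeros((480,800,3),np.uint8);o[:300,:400]=c;o[:300,400:]=cv2.resize(b,(400,300));cv2.imwrite("pics/s3.png",o[:300])
```

```text
t 11.13 pos [ 528.2 -127.   200.6] F [0.4 0.  0.3] op 85.1 dist
[-0.0004 -0.0021 -0.0003] [1.166e+01 1.000e-02 2.500e-01] |d| 116.7 ang 0.1deg
```

View pics/s3.png

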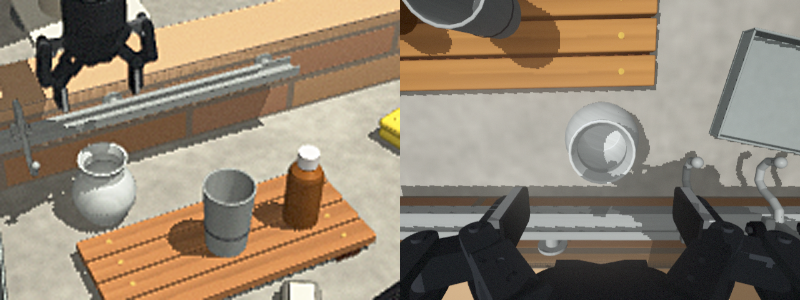

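The tumbler and bottle stand upright on the board, and the lota lies between the jaws.

{"name": "play_rows", "arguments": {
  "deltas": "0 -0.002 0 3 0 0.2 8.5;0 -0.002 0 6 0 0.2 8.5;0 -0.002 0 9 0 0.2 8.5;0 -0.002 0 11 0 0.2 8.5;0 -0.002 0 11.6 0 0.2 8.5;0 -0.002 0 11.6 0 0.2 8.5;0 -0.002 0 11.6 0 0.2 8.5"
}}

```text
time_s: 11.82
tool_pos: [527.6, -126.4, 85.0]
eef_rot: [2.21, 0.024, -2.209]
force: [-0.3, 0.5, -0.4]
opening: 85.0
```

{"name": "play_rows", "arguments": {
  "deltas": "0 0 0 0 0 0 7.6;0 0 0 0 0 0 7;0 0 0 0 0 0 6.6;0 0 0 0 0 0 6.2;0 0 0 0 0 0 5.8;0 0 0 0 0 0 5.8;0 0 0 0 0 0 5.8;0 0 0 0 0 0 5.8"
}}

```text
time_s: 12.48
tool_pos: [529.3, -127.1, 87.6]
eef_rot: [2.215, 0.023, -2.204]
force: [-2.8, -0.9, 16.1]
opening: 61.6
```

Run:
```python
from h import *
rows((526,-127.2,164),(667,-118,164),R=Rt(YAW,-1))
```

```text
t 12.48 pos [ 529.3 -127.1   87.6] F [-2.8 -0.9 16.1] op 61.6 dist
[ 0.0014 -0.0048 -0.0019] [-7.65  0.02  0.3 ] |d| 76.5 ang 0.3deg
[ 0.0014 -0.0048 -0.0019] [ -7.58  -0.58 -13.82] |d| 157.7 ang 0.3deg
```

{"name": "play_rows", "arguments": {
  "deltas": "0 0 0 -1 0 0 5.8;0 0 0 -3 0 0 5.8;0 0 0 -5 0 0 5.8;0 0 0 -6.5 0 0 5.8;0 0 0 -7.6 0 -2 5.8;0 0 0 -7.6 -0.2 -5 5.8;0 0 0 -7.6 -0.4 -8 5.8;0 0 0 -7.6 -0.6 -11 5.8;0 0 0 -7.6 -0.6 -13.8 5.8;0 0 0 -7.6 -0.6 -13.8 5.8"
}}

```text
time_s: 13.32
tool_pos: [671.9, -117.6, 165.6]
eef_rot: [2.22, 0.023, -2.196]
force: [0.4, -0.8, -2.1]
opening: 61.5
```

Run:
```python
from h import *
rows((667,-118,113.4),R=Rt(YAW,-1))
```

```text
t 13.32 pos [ 671.9 -117.6  165.6] F [ 0.4 -0.8 -2.1] op 61.5 dist
[ 0.0022 -0.0109 -0.0028] [5.21 0.01 0.55] |d| 52.4 ang 0.7deg
```

{"name": "play_rows", "arguments": {
  "deltas": "0 -0.009 -0.002 1.5 0 0.3 5.8;0 -0.009 -0.002 3 0 0.3 5.8;0 -0.009 -0.002 4 0 0.3 5.8;0 -0.009 -0.002 4.7 0 0.3 5.8;0 -0.009 -0.002 5.1 0 0.3 5.8;0 -0.009 -0.002 5.3 0 0.3 5.8;0 -0.009 -0.002 5.3 0 0.3 5.8;0 -0.009 -0.002 5.3 0 0.3 5.8"
}}

```text
time_s: 13.98
tool_pos: [669.8, -117.7, 114.2]
eef_rot: [2.213, 0.025, -2.206]
force: [-3.6, 1.9, 9.4]
opening: 61.3
```

{"name": "play_rows", "arguments": {
  "deltas": "0 0 0 0 0 0 6.8;0 0 0 0 0 0 7.5;0 0 0 0 0 0 8.5;0 0 0 0 0 0 8.5;0 0 0 0 0 0 8.5;0 0 0 0 0 0 8.5;0 0 0 -3 0 0 8.5;0 0 0 -6 0 0 8.5;0 0 0 -9 0 0 6;0 0 0 -11 0 0 4"
}}

```text
time_s: 14.82
tool_pos: [670.3, -117.9, 227.1]
eef_rot: [2.216, 0.024, -2.203]
force: [1.4, -0.5, 0.7]
opening: 63.6
```

Run:
```python
from h import *
rows((461,-215.5,225),R=Rt(YAW,-1))
I=arm.capture("scene")[:,:,::-1];crop("pics/s4.png",I,230,180,200,150,2)
```

```text
t 14.82 pos [ 670.3 -117.9  227.1] F [ 1.4 -0.5  0.7] op 63.6 dist
[ 0.0019 -0.0059 -0.0011] [ 0.09  9.28 21.15] |d| 231.0 ang 0.4deg
```

View pics/s4.png

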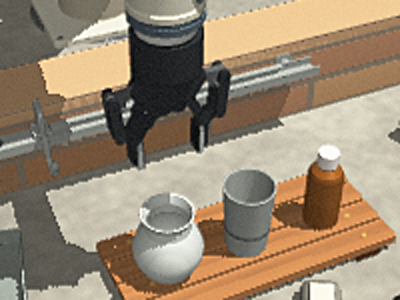

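All three vessels stand upright on the board. Next I move above the hook.

{"name": "play_rows", "arguments": {
  "deltas": "0.002 -0.006 -0.001 0 1.5 3.5 4;0.002 -0.006 -0.001 0 3 7 4;0.002 -0.006 -0.001 0 4.5 10.5 4;0.002 -0.006 -0.001 0 6 14 4;0.002 -0.006 -0.001 0 7.7 17.5 4;0.002 -0.006 -0.001 0 9.3 21.1 4;0.002 -0.006 -0.001 0 9.3 21.1 4;0.002 -0.006 -0.001 0 9.3 21.1 4;0.002 -0.006 -0.001 0 9.3 21.1 4"
}}

```text
time_s: 15.62
tool_pos: [463.8, -216.3, 229.0]
eef_rot: [2.218, 0.02, -2.203]
force: [0.8, -0.5, 0.2]
opening: 40.2
```

Run:
```python
from h import *
rows((461,-215.5,154),R=Rt(YAW,-1))
a=arm.capture("scene")[:,:,::-1];P=arm.camera_params("wrist");b=arm.capture("wrist")[:,:,::-1]
crop("pics/x.png",a,200,170,100,100,4);c=cv2.imread("pics/x.png")
o=np.zeros((400,800,3),np.uint8);o[:,:400]=c;o[:,400:]=cv2.resize(b[140:340,220:420],(400,400));cv2.imwrite("pics/s5.png",o)
print(proj("w",(461,-215.5,165),P))
```

```text
t 15.62 pos [ 463.8 -216.3  229. ] F [ 0.8 -0.5  0.2] op 40.2 dist
[-0.0009 -0.0065 -0.0016] [ 7.5  -0.1   0.33] |d| 75.1 ang 0.4deg
[320.82642917 272.46155439]
```

View pics/s5.png

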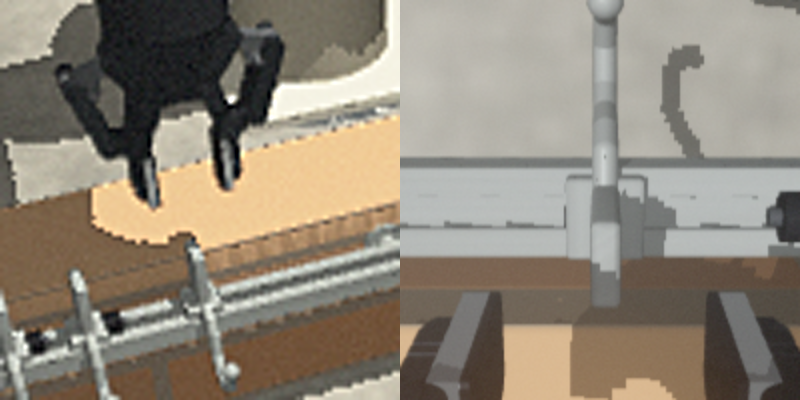

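The leaf's top is centred at (322.7,271.7) in the wrist picture, between the jaws. It agrees with the prediction of (321,272.5), so I descend.

{"name": "play_rows", "arguments": {
  "deltas": "-0.001 -0.0065 -0.002 2 0 0.3 4;-0.001 -0.0065 -0.002 4 0 0.3 4;-0.001 -0.0065 -0.002 6 0 0.3 4;-0.001 -0.0065 -0.002 7 0 0.3 4;-0.001 -0.0065 -0.002 7.5 0 0.3 4;-0.001 -0.0065 -0.002 7.5 0 0.3 4;-0.001 -0.0065 -0.002 7.5 0 0.3 4"
}}

```text
time_s: 16.3
tool_pos: [462.6, -216.0, 154.2]
eef_rot: [2.21, 0.026, -2.21]
force: [-0.0, 0.5, 0.1]
opening: 39.9
```

Run:
```python
from h import *
rows((461,-216.5,154),R=Rt(YAW,-1))
```

```text
t 16.30 pos [ 462.6 -216.   154.2] F [-0.   0.5  0.1] op 39.9 dist
[ 0.0021 -0.0001  0.0003] [0.02 0.04 0.16] |d| 1.7 ang 0.1deg
```

{"name": "play_rows", "arguments": {
  "deltas": "0.002 0 0 0 0.03 0.1 2.5;0.002 0 0 0 0.03 0.1 1.5;0.002 0 0 0 0.03 0.1 1;0.002 0 0 0 0.03 0.1 0.5;0.002 0 0 0 0.03 0.1 0.2;0.002 0 0 0 0.03 0.1 0.2;0.002 0 0 0 0.03 0.1 0.2;0.002 0 0 0 0.03 0.1 0.2"
}}

```text
time_s: 16.97
tool_pos: [462.2, -216.7, 155.1]
eef_rot: [2.212, 0.023, -2.209]
force: [-0.5, 1.2, 6.3]
opening: 7.2
```

Run:
```python
from h import *
u=np.array([-np.sin(YAW),np.cos(YAW),0]);p=arm.observe()["tool_pos"]
rows(p+u*50,p+u*380,R=Rt(YAW,-1))
```

```text
t 16.97 pos [ 462.2 -216.7  155.1] F [-0.5  1.2  6.3] op 7.2 dist
[ 0.0001 -0.0016 -0.0005] [-0. -5. -0.] |d| 50.0 ang 0.1deg
[ 0.0001 -0.0016 -0.0005] [-2.0e-02 -3.8e+01 -0.0e+00] |d| 380.0 ang 0.1deg
```

{"name": "play_rows", "arguments": {
  "deltas": "0 0 0 -0.05 -0.5 0 0.2;0 0 0 -0.05 -1.2 0 0.2;0 0 0 -0.05 -2 0 0.2;0 0 0 -0.05 -2.8 0 0.2;0 0 0 -0.05 -3.6 0 0.2;0 0 0 -0.05 -4.3 0 0.2;0 0 0 -0.05 -5 0 0.2;0 0 0 -0.05 -5 0 0.2"
}}

```text
time_s: 17.63
tool_pos: [460.8, -165.2, 155.5]
eef_rot: [2.211, 0.025, -2.209]
force: [-0.8, 0.2, -0.8]
opening: 7.1
```

```bash
cat > sl.py <<'E'
from h import *
u=np.array([-np.sin(YAW),np.cos(YAW),0]);O=np.array([452.6,170,0])
s=arm.observe();p=s["tool_pos"];q=p-O
print("rail x %.1f y %.1f torque %s"%(q@np.array([u[1],-u[0],0]),q@u,np.round(s["ft_torque"],2)))
rows(p+u*100,R=Rt(YAW,-1))
E
python3 sl.py
```

```text
rail x 1.2 y -335.3 torque [ 0.02  0.07 -0.02]
t 17.63 pos [ 460.8 -165.2  155.5] F [-0.8  0.2 -0.8] op 7.1 dist
[ 0.0013 -0.001  -0.0001] [ -0.   -10.    -0.01] |d| 100.0 ang 0.1deg
```

{"name": "play_rows", "arguments": {
  "deltas": "0.001 -0.001 0 0 -1 0 0.2;0.001 -0.001 0 0 -2.8 0 0.2;0.001 -0.001 0 0 -4.6 0 0.2;0.001 -0.001 0 0 -6.4 0 0.2;0.001 -0.001 0 0 -8.2 0 0.2;0.001 -0.001 0 0 -10 0 0.2;0.001 -0.001 0 0 -11.8 0 0.2;0.001 -0.001 0 0 -13.5 0 0.2;0.001 -0.001 0 0 -15 0 0.2;0.001 -0.001 0 0 -15 0 0.2"
}}

```text
time_s: 18.47
tool_pos: [457.1, -13.2, 155.4]
eef_rot: [2.21, 0.026, -2.21]
force: [-0.5, -0.4, -0.9]
opening: 6.9
```

```bash
python3 sl.py
```

```text
rail x 0.7 y -183.2 torque [-0.02 -0.01  0.04]
t 18.47 pos [457.1 -13.2 155.4] F [-0.5 -0.4 -0.9] op 6.9 dist
[0.002  0.0003 0.0004] [  0.   -10.    -0.02] |d| 100.0 ang 0.1deg
```

{"name": "play_rows", "arguments": {
  "deltas": "0.002 0 0 0 -1 0 0.2;0.002 0 0 0 -2.7 0 0.2;0.002 0 0 0 -4.4 0 0.2;0.002 0 0 0 -6 0 0.2;0.002 0 0 0 -7.6 0 0.2;0.002 0 0 0 -9.2 0 0.2;0.002 0 0 0 -10.8 0 0.2;0.002 0 0 0 -12.4 0 0.2;0.002 0 0 0 -13.3 0 0.2;0.002 0 0 0 -13.3 0 0.2"
}}

```text
time_s: 19.3
tool_pos: [454.3, 120.8, 155.5]
eef_rot: [2.211, 0.025, -2.21]
force: [-0.0, -1.2, -0.8]
opening: 7.1
```

```bash
python3 sl.py
```

```text
rail x 0.6 y -49.2 torque [-0.    0.05 -0.03]
t 19.30 pos [454.3 120.8 155.5] F [-0.  -1.2 -0.8] op 7.1 dist
[ 0.0015 -0.0001  0.0006] [  0.01 -10.    -0.01] |d| 100.0 ang 0.1deg
```

{"name": "play_rows", "arguments": {
  "deltas": "0.001 0 0 0 -1 0 0.2;0.001 0 0 0 -2 0 0.2;0.001 0 0 0 -3 0 0.2;0.001 0 0 0 -4 0 0.2;0.001 0 0 0 -4.8 0 0.2;0.001 0 0 0 -4.9 0 0.2;0.001 0 0 0 -4.9 0 0.2;0.001 0 0 0 -4.9 0 0.2"
}}

```text
time_s: 19.97
tool_pos: [453.0, 169.8, 155.5]
eef_rot: [2.21, 0.025, -2.211]
force: [0.6, -0.3, -1.7]
opening: 6.9
```

```bash
python3 sl.py
```

```text
rail x 0.4 y -0.2 torque [-0.06 -0.04 -0.01]
t 19.97 pos [453.  169.8 155.5] F [ 0.6 -0.3 -1.7] op 6.9 dist
[0.001  0.0002 0.0003] [  0.   -10.    -0.01] |d| 100.0 ang 0.1deg
```

Now lift slowly, watching the force.

{"name": "play_rows", "arguments": {
  "deltas": "0 0 0 -0.3 0 0 0.2;0 0 0 -0.7 0 0 0.2;0 0 0 -1.1 0 0 0.2;0 0 0 -1.5 0 0 0.2;0 0 0 -1.9 0 0 0.2;0 0 0 -1.9 0 0 0.2"
}}

```text
time_s: 20.47
tool_pos: [453.6, 169.9, 175.6]
eef_rot: [2.213, 0.025, -2.209]
force: [0.3, 0.3, -2.3]
opening: 7.1
```

```bash
python3 sl.py
python3 - <<'E'
from h import *
a=arm.capture("scene")[:,:,::-1]
crop("pics/s6.png",a,320,110,110,110,4)
E
```

```text
rail x 1.0 y -0.1 torque [-0.09  0.04 -0.02]
t 20.47 pos [453.6 169.9 175.6] F [ 0.3  0.3 -2.3] op 7.1 dist
[ 0.0008 -0.0015  0.0009] [  0.01 -10.    -0.01] |d| 100.0 ang 0.1deg
```

View pics/s6.png

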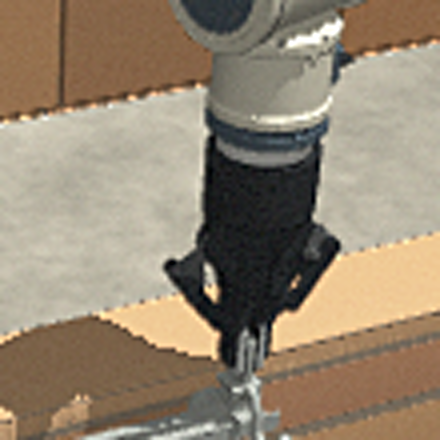

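The hook is clear of the rail, with force equal to its weight only. I raise it and carry it to the tray.

{"name": "play_rows", "arguments": {
  "deltas": "0 0 0 -2 0 0 0.2;0 0 0 -4.5 0 0 0.2;0 0 0 -7.5 0 0 0.2;0 0 0 -9.5 2 0 0.2;0 0 0 -10.5 5 -0.5 0.2;0 0 0 -10.5 8 -1 0.2;0 0 0 -10.5 11.5 -1.5 0.2;0 0 0 -10.5 15 -2 0.2;0 0 0 -10.5 18.5 -2.5 0.2;0 0 0 -10.5 22 -3 0.2"
}}

```text
time_s: 21.35
tool_pos: [487.9, -51.2, 280.0]
eef_rot: [2.212, 0.025, -2.21]
force: [0.0, 1.2, -1.2]
opening: 6.8
```

Run:
```python
from h import *
rows((543,-370,280),R=Rt(YAW,-1))
```

```text
t 21.35 pos [487.9 -51.2 280. ] F [ 0.   1.2 -1.2] op 6.8 dist
[ 0.001  -0.0011  0.0008] [-2.00e-02  3.20e+01 -4.81e+00] |d| 323.6 ang 0.1deg
```

{"name": "play_rows", "arguments": {
  "deltas": "0.001 0 0.001 0 3.5 -0.5 0.2;0.001 0 0.001 0 7 -1 0.2;0.001 0 0.001 0 10.5 -1.6 0.2;0.001 0 0.001 0 14 -2.1 0.2;0.001 0 0.001 0 18 -2.7 0.2;0.001 0 0.001 0 22 -3.3 0.2;0.001 0 0.001 0 26 -3.9 0.2;0.001 0 0.001 0 29.5 -4.4 0.2;0.001 0 0.001 0 32 -4.8 0.2;0.001 0 0.001 0 32 -4.8 0.2"
}}

```text
time_s: 22.18
tool_pos: [543.0, -374.9, 279.2]
eef_rot: [2.214, 0.017, -2.21]
force: [0.4, -0.3, -2.0]
opening: 7.1
```

{"name": "play_rows", "arguments": {
  "deltas": "0 0.1 0 1 0 0 0.2;0 0.2 0 2 0 0 0.2;0 0.3 0 4 0 0 0.2;0 0.4 0 7 0 0 0.2;0 0.45 0 10 0 0 0.2;0 0.45 0 13 0 0 0.2;0 0.45 0 14 0 0 0.2;0 0.45 0 14 0 0 0.2;0 0.45 0 14 0 0 0.2"
}}

```text
time_s: 22.93
tool_pos: [544.0, -375.1, 139.6]
eef_rot: [2.653, 0.022, -1.662]
force: [0.5, -0.4, -0.7]
opening: 6.9
```

Run:
```python
from h import *
Rg=Ro.from_rotvec([0,-.45,0]).as_matrix()@Rt(YAW,-1)
rows((543,-370,70),(543,-370,52),R=Rg)
a=arm.capture("scene")[:,:,::-1];crop("pics/s7.png",a,150,170,200,180,3)
```

```text
t 22.93 pos [ 544.  -375.1  139.6] F [ 0.5 -0.4 -0.7] op 6.9 dist
[-0.0039 -0.0018  0.0061] [ 6.23 -0.52  3.12] |d| 69.8 ang 0.4deg
[-0.0039 -0.0018  0.0061] [ 7.85 -0.52  3.9 ] |d| 87.8 ang 0.4deg
```

View pics/s7.png

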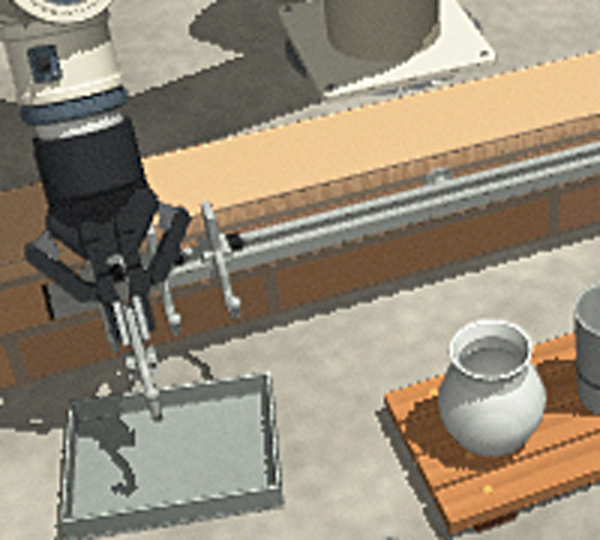

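The picture shows the hook held above the tray. The leaning gripper would meet the clamped hooks lower down, so I turn the hook to lie along the tray instead.

Run:
```python
from h import *
rows((590,-402,230),R=Rt(YAW,-1))
rows((590,-402,230),R=Rt(1.36,-1))
print(plane("scene",(90,335),120),plane("scene",(97,385),0))
print(arm.observe()["joint_positions"])
```

```text
t 22.98 pos [ 544.5 -375.6  140.8] F [ 0.6 -0.6 -1.1] op 6.8 dist
[-0.002  -0.4532 -0.0041] [-6.04  2.76 -7.95] |d| 103.6 ang 26.0deg
t 22.98 pos [ 544.5 -375.6  140.8] F [ 0.6 -0.6 -1.1] op 6.8 dist
[-1.3165 -0.3804 -0.3066] [-6.04  2.76 -7.95] |d| 103.6 ang 80.5deg
[ 622.796097   -607.66759839  120.        ] [ 6.58640673e+02 -6.29770543e+02  1.13686838e-13]
[-0.75121372  0.53126935  1.84576048  0.65491766  0.51952392  0.26551395]
```

{"name": "play_rows", "arguments": {
  "deltas": "0 -0.11 0 -2 0.5 -2 0.2;0 -0.22 0 -4 1 -4 0.2;0 -0.33 0 -5 1.8 -6 0.2;0 -0.45 0 -6 2.7 -7.9 0.2;0 -0.453 -0.004 -6 2.76 -7.9 0.2;0 -0.453 -0.004 -6 2.76 -7.9 0.2;0 -0.453 -0.004 -6 2.76 -7.9 0.2;0 -0.453 -0.004 -6 2.76 -7.9 0.2"
}}

```text
time_s: 23.65
tool_pos: [589.0, -401.4, 229.4]
eef_rot: [2.213, 0.022, -2.211]
force: [-0.2, -0.1, -1.3]
opening: 6.9
```

{"name": "play_rows", "arguments": {
  "deltas": "-0.12 0 0 0 0 0 0.2;-0.24 0 0 0 0 0 0.2;-0.36 0 0 0 0 0 0.2;-0.48 0 0 0 0 0 0.2;-0.6 0 0 0 0 0 0.2;-0.72 0 0 0 0 0 0.2;-0.84 0 0 0 0 0 0.2;-0.96 0 0 0 0 0 0.2;-1.08 0 0 0 0 0 0.2;-1.2 0 0 0 0 0 0.2"
}}

```text
time_s: 24.48
tool_pos: [587.2, -401.3, 228.8]
eef_rot: [1.462, 1.026, -1.459]
force: [0.8, -0.6, -1.0]
opening: 6.5
```

Run:
```python
from h import *
psi=1.36;h=np.array([np.cos(psi),np.sin(psi),0])
R1=Rt(psi,-1);R2=Ro.from_rotvec(-.45*np.array([-np.sin(psi),np.cos(psi),0])).as_matrix()@R1
F=np.array([590,-402,0])
rows(F+[0,0,160],R=R1)
rows(F-19*h+[0,0,100],F-19*h+[0,0,52],R=R2)
print(arm.observe()["joint_positions"])
```

```text
t 24.48 pos [ 587.2 -401.3  228.8] F [ 0.8 -0.6 -1. ] op 6.5 dist
[-0.1365 -0.002   0.0003] [ 6.88  0.29 -0.01] |d| 68.8 ang 7.8deg
t 24.48 pos [ 587.2 -401.3  228.8] F [ 0.8 -0.6 -1. ] op 6.5 dist
[-0.1342  0.4473 -0.0305] [12.88  0.55  1.88] |d| 130.2 ang 26.8deg
[-0.1342  0.4473 -0.0305] [17.68  0.55  1.89] |d| 177.8 ang 26.8deg
[-0.61689375  0.57171925  1.43540135  0.00194685  1.13535841 -0.27044352]
```

{"name": "play_rows", "arguments": {
  "deltas": "-0.07 0.1 0 1.5 0.1 0.3 0.2;-0.13 0.2 -0.01 3 0.2 0.8 0.2;-0.134 0.3 -0.02 5 0.3 1.2 0.2;-0.134 0.4 -0.03 7 0.4 1.7 0.2;-0.134 0.447 -0.03 9 0.5 1.9 0.2;-0.134 0.447 -0.03 11 0.55 1.9 0.2;-0.134 0.447 -0.03 12.5 0.55 1.9 0.2;-0.134 0.447 -0.03 12.9 0.55 1.9 0.2;-0.134 0.447 -0.03 12.9 0.55 1.9 0.2"
}}

```text
time_s: 25.23
tool_pos: [584.9, -419.8, 98.5]
eef_rot: [1.72, 1.392, -1.08]
force: [0.3, 0.3, -1.0]
opening: 7.3
```

```bash
cat > tr.py <<'E'
from h import *
psi=1.36;h=np.array([np.cos(psi),np.sin(psi),0])
R1=Rt(psi,-1);R2=Ro.from_rotvec(-.45*np.array([-np.sin(psi),np.cos(psi),0])).as_matrix()@R1
F=np.array([590,-402,0])
rows(F-19*h+[0,0,60],F-19*h+[0,0,52],R=R2)
E
python3 tr.py
python3 - <<'E'
from h import *
a=arm.capture("scene")[:,:,::-1];b=arm.capture("side")[:,:,::-1]
crop("pics/x.png",a,130,220,150,150,2.66);c=cv2.imread("pics/x.png")
o=np.zeros((400,800,3),np.uint8);c=cv2.resize(c,(400,400));o[:,:400]=c;o[:,400:]=cv2.resize(b[240:440,290:490],(400,400));cv2.imwrite("pics/s8.png",o)
E
```

```text
t 25.23 pos [ 584.9 -419.8   98.5] F [ 0.3  0.3 -1. ] op 7.3 dist
[-0.0015 -0.001   0.0015] [3.44 0.14 1.72] |d| 38.5 ang 0.1deg
[-0.0015 -0.001   0.0015] [4.16 0.14 2.07] |d| 46.5 ang 0.1deg
```

View pics/s8.png

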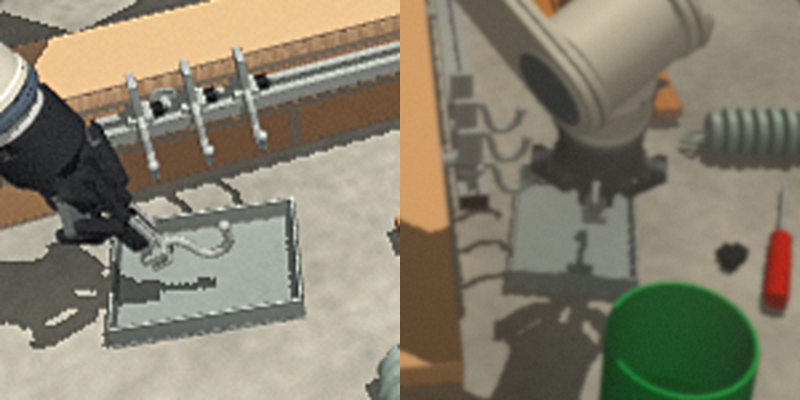

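The hook is over the tray and clear of the clamped hooks. I lower it.

{"name": "play_rows", "arguments": {
  "deltas": "0 0 0 1 0 0.5 0.2;0 0 0 2 0 1 0.2;0 0 0 2.8 0 1.4 0.2;0 0 0 3.4 0 1.7 0.2;0 0 0 3.8 0 1.9 0.2;0 0 0 4 0 2 0.2;0 0 0 4 0 2 0.2"
}}

```text
time_s: 25.92
tool_pos: [586.1, -421.0, 55.4]
eef_rot: [1.719, 1.389, -1.078]
force: [0.5, 0.5, -1.0]
opening: 7.5
```

```bash
python3 tr.py
```

```text
t 25.92 pos [ 586.1 -421.    55.4] F [ 0.5  0.5 -1. ] op 7.5 dist
[ 0.0003  0.0005 -0.0006] [-0.39 -0.02 -0.24] |d| 4.6 ang 0.0deg
[ 0.0003  0.0005 -0.0006] [ 0.33 -0.02  0.11] |d| 3.5 ang 0.0deg
```

{"name": "play_rows", "arguments": {
  "deltas": "0 0 0 0.15 0 0.07 0.2;0 0 0 0.3 0 0.15 0.2;0 0 0 0.45 0 0.22 0.2;0 0 0 0.45 0 0.22 0.2;0 0 0 0.45 0 0.22 0.2"
}}

```text
time_s: 26.33
tool_pos: [586.5, -421.4, 51.9]
eef_rot: [1.719, 1.389, -1.077]
force: [-1.5, 0.8, 5.0]
opening: 7.3
```

```bash
python3 tr.py
```

```text
t 26.33 pos [ 586.5 -421.4   51.9] F [-1.5  0.8  5. ] op 7.3 dist
[ 0.0008  0.0001 -0.0016] [-0.7  -0.06 -0.42] |d| 8.2 ang 0.1deg
[ 0.0008  0.0001 -0.0016] [ 0.02 -0.06 -0.07] |d| 1.0 ang 0.1deg
```

Contact is at the expected height. I release and withdraw along the fingers.

{"name": "play_rows", "arguments": {
  "deltas": "0 0 0 0 0 0 1;0 0 0 0 0 0 1.6;0 0 0 0 0 0 2.5;0 0 0 0 0 0 3;0 0 0 0 0 0 3;0 0 0 -2 0 0 3;0 0 0 -5 0 0 3;0 0 0 -9 0 0 3;0 0 0 -13 0 0 3;0 0 0 -15 0 0 3"
}}

```text
time_s: 27.17
tool_pos: [573.2, -488.1, 192.0]
eef_rot: [1.718, 1.382, -1.076]
force: [0.5, -1.1, 1.1]
opening: 29.9
```

Run:
```python
from h import *
rows((600,-300,270),R=Rt(YAW,-1))
a=arm.capture("scene")[:,:,::-1]
crop("pics/s9.png",a,130,200,300,150,2.6)
```

```text
t 27.17 pos [ 573.2 -488.1  192. ] F [ 0.5 -1.1  1.1] op 29.9 dist
[ 1.3158 -0.3815  0.2926] [  1.13  -1.28 -20.47] |d| 205.4 ang 80.3deg
```

View pics/s9.png

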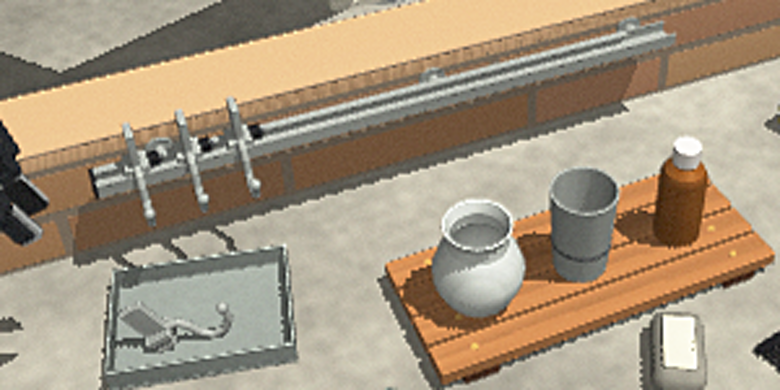

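The hook lies in the tray at crop (170,325), and the three vessels still stand on the board. Pictures viewed so far: 15. Next I return the vessels, starting with the lota.

{"name": "play_rows", "arguments": {
  "deltas": "0.1 -0.03 0.02 -1 0 -1 5;0.22 -0.06 0.05 -2 0 -3 6;0.33 -0.1 0.07 -3 -0.3 -6 7;0.44 -0.13 0.1 -3 -0.5 -9 8.5;0.55 -0.16 0.12 -2 -0.8 -12 8.5;0.66 -0.19 0.15 -1 -1 -15 8.5;0.77 -0.22 0.17 0 -1.2 -18 8.5;0.88 -0.25 0.2 1 -1.3 -20 8.5;1 -0.29 0.22 1.1 -1.3 -20.5 8.5;1.1 -0.32 0.24 1.1 -1.3 -20.5 8.5"
}}

```text
time_s: 28.05
tool_pos: [600.6, -299.0, 273.1]
eef_rot: [2.18, 0.298, -2.053]
force: [0.2, -0.7, 0.3]
opening: 85.0
```

Run:
```python
from h import *
rows((668,-117.7,235),R=Rt(YAW,-1))
```

```text
t 28.05 pos [ 600.6 -299.   273.1] F [ 0.2 -0.7  0.3] op 85.0 dist
[ 0.213  -0.0605  0.0457] [  5.12 -15.9  -10.47] |d| 197.1 ang 13.0deg
```

{"name": "play_rows", "arguments": {
  "deltas": "0.11 -0.03 0.02 0 -3 -2 8.5;0.213 -0.06 0.046 0 -6 -4 8.5;0.213 -0.06 0.046 1 -9 -6 8.5;0.213 -0.06 0.046 3 -12 -8 8.5;0.213 -0.06 0.046 5 -15.9 -10.47 8.5;0.213 -0.06 0.046 5.1 -15.9 -10.47 8.5;0.213 -0.06 0.046 5.1 -15.9 -10.47 8.5;0.213 -0.06 0.046 5.1 -15.9 -10.47 8.5"
}}

```text
time_s: 28.72
tool_pos: [667.7, -117.5, 234.8]
eef_rot: [2.209, 0.024, -2.21]
force: [-0.2, 0.1, 0.3]
opening: 85.1
```

Run:
```python
from h import *
rows((669.8,-117.7,112),R=Rt(YAW,-1))
```

```text
t 28.72 pos [ 667.7 -117.5  234.8] F [-0.2  0.1  0.3] op 85.1 dist
[ 0.0014  0.0005 -0.0005] [12.28  0.02 -0.21] |d| 122.8 ang 0.1deg
```

{"name": "play_rows", "arguments": {
  "deltas": "0.001 0 0 3 0.02 -0.2 8.5;0.001 0 0 6 0.02 -0.2 8.5;0.001 0 0 9 0.02 -0.2 8.5;0.001 0 0 11 0.02 -0.2 8.5;0.001 0 0 12.1 0.02 -0.2 8.5;0.001 0 0 12.2 0.02 -0.2 8.5;0.001 0 0 12.2 0.02 -0.2 8.5"
}}

```text
time_s: 29.3
tool_pos: [669.8, -119.1, 113.3]
eef_rot: [2.211, 0.021, -2.211]
force: [0.1, -0.1, 0.5]
opening: 84.8
```

{"name": "play_rows", "arguments": {
  "deltas": "0 0 0 0 0 0 7.6;0 0 0 0 0 0 7;0 0 0 0 0 0 6.6;0 0 0 0 0 0 6.2;0 0 0 0 0 0 5.8;0 0 0 0 0 0 5.8;0 0 0 0 0 0 5.8;0 0 0 0 0 0 5.8"
}}

```text
time_s: 29.97
tool_pos: [671.5, -119.0, 116.5]
eef_rot: [2.215, 0.021, -2.206]
force: [-1.7, 1.0, 11.7]
opening: 61.2
```

Run:
```python
from h import *
rows((529.3,-127.1,170),R=Rt(YAW,-1))
```

```text
t 29.97 pos [ 671.5 -119.   116.5] F [-1.7  1.  11.7] op 61.2 dist
[-0.0007 -0.0043 -0.0014] [-5.41  0.52 14.21] |d| 152.2 ang 0.3deg
```

{"name": "play_rows", "arguments": {
  "deltas": "0 0 0 -1 0 0 5.8;0 0 0 -2.5 0 0 5.8;0 0 0 -4.2 0 0 5.8;0 0 0 -5.4 0 2 5.8;0 0 0 -5.4 0.1 5 5.8;0 -0.004 0 -5.4 0.3 8 5.8;0 -0.004 0 -5.4 0.4 11 5.8;0 -0.004 0 -5.4 0.5 13 5.8;0 -0.004 0 -5.4 0.52 14 5.8;0 -0.004 0 -5.4 0.52 14 5.8"
}}

```text
time_s: 30.8
tool_pos: [529.8, -127.1, 170.8]
eef_rot: [2.211, 0.02, -2.211]
force: [-0.5, -0.0, -2.3]
opening: 61.0
```

Run:
```python
from h import *
rows((531,-127.1,90.5),R=Rt(YAW,-1))
```

```text
t 30.80 pos [ 529.8 -127.1  170.8] F [-0.5 -0.  -2.3] op 61.0 dist
[-0.0014  0.0002 -0.0013] [ 8.03 -0.   -0.12] |d| 80.3 ang 0.1deg
```

{"name": "play_rows", "arguments": {
  "deltas": "0 0 0 1.5 0 -0.1 5.8;0 0 0 3.5 0 -0.1 5.8;0 0 0 5.5 0 -0.1 5.8;0 0 0 6.8 0 -0.1 5.8;0 0 0 7.6 0 -0.1 5.8;0 0 0 8 0 -0.1 5.8;0 0 0 8.1 0 -0.1 5.8;0 0 0 8.1 0 -0.1 5.8"
}}

```text
time_s: 31.47
tool_pos: [532.7, -127.2, 90.8]
eef_rot: [2.213, 0.02, -2.208]
force: [-0.4, 1.2, -2.2]
opening: 61.2
```

Run:
```python
from h import *
rows((531,-127.1,90.5),R=Rt(YAW,-1))
```

```text
t 31.47 pos [ 532.7 -127.2   90.8] F [-0.4  1.2 -2.2] op 61.2 dist
[-0.0013 -0.0022 -0.0017] [ 0.03 -0.01  0.17] |d| 1.7 ang 0.2deg
```

{"name": "play_rows", "arguments": {
  "deltas": "0 -0.002 0 0.1 0 0.17 5.8;0 -0.002 0 0.2 0 0.17 5.8;0 -0.002 0 0.25 0 0.17 5.8;0 -0.002 0 0.25 0 0.17 5.8"
}}

```text
time_s: 31.8
tool_pos: [532.8, -127.3, 90.5]
eef_rot: [2.215, 0.019, -2.206]
force: [-3.0, 3.5, 14.8]
opening: 61.7
```

Run:
```python
from h import *
rows((531,-127.1,90.5),R=Rt(YAW,-1))
```

```text
t 31.80 pos [ 532.8 -127.3   90.5] F [-3.   3.5 14.8] op 61.7 dist
[-0.0014 -0.0037 -0.0022] [-0.   -0.02  0.18] |d| 1.8 ang 0.3deg
```

{"name": "play_rows", "arguments": {
  "deltas": "0 0 0 0 0 0 6.8;0 0 0 0 0 0 7.5;0 0 0 0 0 0 8.5;0 0 0 0 0 0 8.5;0 0 0 0 0 0 8.5;0 0 0 0 0 0 8.5;0 0 0 -3 0 0 8.5;0 0 0 -6.5 0 0 8.5;0 0 0 -10 0 0 8.5;0 0 0 -13.5 0 0 8.5"
}}

```text
time_s: 32.63
tool_pos: [531.8, -126.9, 226.6]
eef_rot: [2.213, 0.02, -2.208]
force: [1.3, -0.4, -0.0]
opening: 84.8
```

Run:
```python
from h import *
rows((666,-10,230),R=Rt(YAW,-1))
```

```text
t 32.63 pos [ 531.8 -126.9  226.6] F [ 1.3 -0.4 -0. ] op 84.8 dist
[-0.0014 -0.0024 -0.0019] [ -0.33 -11.42 -13.65] |d| 178.0 ang 0.2deg
```

{"name": "play_rows", "arguments": {
  "deltas": "-0.001 -0.002 -0.002 -0.3 -3 -3.4 8.5;-0.001 -0.002 -0.002 -0.3 -6 -7 8.5;-0.001 -0.002 -0.002 -0.3 -9 -10.5 8.5;-0.001 -0.002 -0.002 -0.3 -11.4 -13.7 8.5;-0.001 -0.002 -0.002 -0.3 -11.4 -13.7 8.5;-0.001 -0.002 -0.002 -0.3 -11.4 -13.7 8.5;-0.001 -0.002 -0.002 -0.3 -11.4 -13.7 8.5;-0.001 -0.002 -0.002 -0.3 -11.4 -13.7 8.5"
}}

```text
time_s: 33.3
tool_pos: [665.2, -11.0, 229.0]
eef_rot: [2.21, 0.022, -2.213]
force: [0.0, -0.8, -0.1]
opening: 84.7
```

Run:
```python
from h import *
rows((667,-10,110),R=Rt(YAW,-1))
```

```text
t 33.30 pos [665.2 -11.  229. ] F [ 0.  -0.8 -0.1] op 84.7 dist
[-0.0008  0.0016 -0.0001] [11.9 -0.1 -0.2] |d| 119.0 ang 0.1deg
```

{"name": "play_rows", "arguments": {
  "deltas": "-0.001 0.001 0 3 -0.1 -0.1 8.5;-0.001 0.001 0 6 -0.1 -0.1 8.5;-0.001 0.001 0 9 -0.1 -0.1 8.5;-0.001 0.001 0 11 -0.1 -0.1 8.5;-0.001 0.001 0 11.8 -0.1 -0.1 8.5;-0.001 0.001 0 11.8 -0.1 -0.1 8.5;-0.001 0.001 0 11.8 -0.1 -0.1 8.5"
}}

```text
time_s: 33.88
tool_pos: [665.9, -10.8, 111.7]
eef_rot: [2.211, 0.022, -2.212]
force: [-0.5, -0.1, 1.0]
opening: 85.3
```

{"name": "play_rows", "arguments": {
  "deltas": "0 0 0 0 0 0 7.6;0 0 0 0 0 0 7;0 0 0 0 0 0 6.6;0 0 0 0 0 0 6.2;0 0 0 0 0 0 6;0 0 0 0 0 0 6;0 0 0 0 0 0 6;0 0 0 0 0 0 6"
}}

```text
time_s: 34.55
tool_pos: [667.4, -10.7, 114.3]
eef_rot: [2.215, 0.022, -2.207]
force: [-1.3, 0.7, 9.1]
opening: 63.8
```

Run:
```python
from h import *
rows((527.4,-13.8,168),R=Rt(YAW,-1))
```

```text
t 34.55 pos [667.4 -10.7 114.3] F [-1.3  0.7  9.1] op 63.8 dist
[-0.0007 -0.0034 -0.0004] [-5.42  0.03 13.99] |d| 150.0 ang 0.2deg
```

{"name": "play_rows", "arguments": {
  "deltas": "0 0 0 -1 0 0 6;0 0 0 -2.5 0 0 6;0 0 0 -4.2 0 0 6;0 0 0 -5.4 0 2 6;0 0 0 -5.4 0 5 6;0 -0.004 0 -5.4 0 8 6;0 -0.004 0 -5.4 0 11 6;0 -0.004 0 -5.4 0.03 13 6;0 -0.004 0 -5.4 0.03 14 6;0 -0.004 0 -5.4 0.03 14 6"
}}

```text
time_s: 35.38
tool_pos: [525.6, -13.8, 168.5]
eef_rot: [2.21, 0.022, -2.212]
force: [0.3, 0.4, -0.6]
opening: 63.8
```

Run:
```python
from h import *
rows((527,-13.8,88.3),R=Rt(YAW,-1))
```

```text
t 35.38 pos [525.6 -13.8 168.5] F [ 0.3  0.4 -0.6] op 63.8 dist
[-0.0008  0.0012 -0.0003] [ 8.01 -0.   -0.15] |d| 80.2 ang 0.1deg
```

{"name": "play_rows", "arguments": {
  "deltas": "0 0 0 1.5 0 0 6;0 0 0 3.5 0 0 6;0 0 0 5.5 0 0 6;0 0 0 6.8 0 0 6;0 0 0 7.6 0 0 6;0 0 0 8 0 0 6;0 0 0 8.2 0 0 6;0 0 0 8.3 0 0 6;0 0 0 8.3 0 0 6"
}}

```text
time_s: 36.13
tool_pos: [527.8, -13.6, 88.4]
eef_rot: [2.214, 0.022, -2.209]
force: [-5.9, 2.2, 22.7]
opening: 63.8
```

Run:
```python
from h import *
rows((527,-13.8,88.3),R=Rt(YAW,-1))
```

```text
t 36.13 pos [527.8 -13.6  88.4] F [-5.9  2.2 22.7] op 63.8 dist
[-0.0008 -0.0024 -0.0002] [0.01 0.02 0.08] |d| 0.8 ang 0.1deg
```

Contact was found at the right place. I release and go for the bottle.

{"name": "play_rows", "arguments": {
  "deltas": "0 0 0 -0.1 0 0 6.4;0 0 0 -0.1 0 0 7.5;0 0 0 -0.1 0 0 8.5;0 0 0 -0.1 0 0 8.5;0 0 0 -0.1 0 0 8.5;0 0 0 -0.1 0 0 8.5;0 0 0 -3 0 0 8.5;0 0 0 -6.5 0 0 8.5;0 0 0 -10 0 0 8.5;0 0 0 -14 0 0 8.5"
}}

```text
time_s: 36.97
tool_pos: [526.4, -13.6, 228.7]
eef_rot: [2.211, 0.022, -2.212]
force: [0.3, -0.6, -0.9]
opening: 85.1
```

Run:
```python
from h import *
rows((664,98.7,230),R=Rt(YAW,-1))
```

```text
t 36.97 pos [526.4 -13.6 228.7] F [ 0.3 -0.6 -0.9] op 85.1 dist
[-0.0009  0.0006 -0.    ] [ -0.14 -10.95 -13.98] |d| 177.6 ang 0.1deg
```

{"name": "play_rows", "arguments": {
  "deltas": "-0.001 0 0 -0.1 -3 -3.5 8.5;-0.001 0 0 -0.1 -6 -7 8.5;-0.001 0 0 -0.1 -9 -10.5 8.5;-0.001 0 0 -0.1 -10.95 -14 8.5;-0.001 0 0 -0.1 -10.95 -14 8.5;-0.001 0 0 -0.1 -10.95 -14 8.5;-0.001 0 0 -0.1 -10.95 -14 8.5;-0.001 0 0 -0.1 -10.95 -14 8.5"
}}

```text
time_s: 37.63
tool_pos: [662.7, 97.9, 228.8]
eef_rot: [2.208, 0.022, -2.214]
force: [0.1, -0.4, 1.0]
opening: 85.1
```

Run:
```python
from h import *
rows((665,98.7,98),R=Rt(YAW,-1))
```

```text
t 37.63 pos [662.7  97.9 228.8] F [ 0.1 -0.4  1. ] op 85.1 dist
[-0.0003  0.0029 -0.0005] [13.08 -0.08 -0.27] |d| 130.8 ang 0.2deg
```

{"name": "play_rows", "arguments": {
  "deltas": "0 0.003 0 3 -0.08 -0.2 8.5;0 0.003 0 6 -0.08 -0.2 8.5;0 0.003 0 9 -0.08 -0.2 8.5;0 0.003 0 11.5 -0.08 -0.2 8.5;0 0.003 0 12.6 -0.08 -0.2 8.5;0 0.003 0 12.9 -0.08 -0.2 8.5;0 0.003 0 12.9 -0.08 -0.2 8.5;0 0.003 0 12.9 -0.08 -0.2 8.5"
}}

```text
time_s: 38.3
tool_pos: [665.1, 98.4, 101.4]
eef_rot: [2.214, 0.022, -2.209]
force: [-0.2, -0.3, 0.1]
opening: 85.4
```

{"name": "play_rows", "arguments": {
  "deltas": "0 0 0 0 0 0 6.5;0 0 0 0 0 0 5.5;0 0 0 0 0 0 5;0 0 0 0 0 0 4.7;0 0 0 0 0 0 4.4;0 0 0 0 0 0 4;0 0 0 0 0 0 4;0 0 0 0 0 0 4;0 0 0 0 0 0 4"
}}

```text
time_s: 39.05
tool_pos: [665.8, 98.7, 102.8]
eef_rot: [2.215, 0.023, -2.207]
force: [-1.6, 0.6, 5.7]
opening: 44.6
```

Run:
```python
from h import *
rows((529.5,99,155),R=Rt(YAW,-1))
```

```text
t 39.05 pos [665.8  98.7 102.8] F [-1.6  0.6  5.7] op 44.6 dist
[-0.0005 -0.0038 -0.    ] [-5.27 -0.31 13.61] |d| 145.9 ang 0.2deg
```

{"name": "play_rows", "arguments": {
  "deltas": "0 0 0 -1 0 0 4;0 0 0 -2.5 0 0 4;0 0 0 -4.2 0 0 4;0 0 0 -5.3 0 2 4;0 0 0 -5.3 -0.1 5 4;0 -0.004 0 -5.3 -0.2 8 4;0 -0.004 0 -5.3 -0.3 11 4;0 -0.004 0 -5.3 -0.3 12.8 4;0 -0.004 0 -5.3 -0.3 13.6 4;0 -0.004 0 -5.3 -0.3 13.6 4"
}}

```text
time_s: 39.88
tool_pos: [528.4, 98.9, 156.2]
eef_rot: [2.211, 0.023, -2.211]
force: [-0.7, 1.1, -2.3]
opening: 44.7
```

Run:
```python
from h import *
rows((530.3,99,76.8),R=Rt(YAW,-1))
```

```text
t 39.88 pos [528.4  98.9 156.2] F [-0.7  1.1 -2.3] op 44.7 dist
[-0.0001  0.0002 -0.    ] [ 7.94 -0.01 -0.19] |d| 79.5 ang 0.0deg
```

{"name": "play_rows", "arguments": {
  "deltas": "0 0 0 1.5 0 0 4;0 0 0 3.5 0 0 4;0 0 0 5.5 0 0 4;0 0 0 6.8 0 0 4;0 0 0 7.5 0 0 4;0 0 0 7.9 0 0 4;0 0 0 8.1 0 0 4;0 0 0 8.2 0 0 4;0 0 0 8.2 0 0 4"
}}

```text
time_s: 40.63
tool_pos: [530.1, 99.0, 76.8]
eef_rot: [2.213, 0.023, -2.209]
force: [-6.3, -1.0, 17.6]
opening: 44.6
```

Run:
```python
from h import *
rows((530.3,99,76.8),R=Rt(YAW,-1))
```

```text
t 40.63 pos [530.1  99.   76.8] F [-6.3 -1.  17.6] op 44.6 dist
[-0.0001 -0.0021  0.0001] [ 0.   -0.   -0.02] |d| 0.2 ang 0.1deg
```

{"name": "play_rows", "arguments": {
  "deltas": "0 0 0 -0.1 0 0 5;0 0 0 -0.1 0 0 6.5;0 0 0 -0.1 0 0 8.5;0 0 0 -0.1 0 0 8.5;0 0 0 -0.1 0 0 8.5;0 0 0 -0.1 0 0 8.5;0 0 0 -3 0 0 8.5;0 0 0 -6.5 0 0 8.5;0 0 0 -10 0 0 8.5;0 0 0 -14 0 0 8.5"
}}

```text
time_s: 41.47
tool_pos: [528.8, 98.8, 217.1]
eef_rot: [2.21, 0.023, -2.212]
force: [0.3, 0.3, 0.8]
opening: 85.3
```

Run:
```python
from h import *
rows((454.5,-60.6,350),R=Ro.from_rotvec([2.209,.029,-2.21]).as_matrix())
```

```text
t 41.47 pos [528.8  98.8 217.1] F [0.3 0.3 0.8] op 85.3 dist
[-0.004   0.0003 -0.0016] [-13.27  15.79   7.77] |d| 220.4 ang 0.2deg
```

Back to the first viewing pose, for a like-for-like comparison.

{"name": "play_rows", "arguments": {
  "deltas": "-0.004 0 -0.002 -4 0 0 8.5;-0.004 0 -0.002 -7 2 1 8.5;-0.004 0 -0.002 -10 5 3 8.5;-0.004 0 -0.002 -13.2 8 4 8.5;-0.004 0 -0.002 -13.2 12 6 8.5;-0.004 0 -0.002 -13.2 15.8 7.8 8.5;-0.004 0 -0.002 -13.2 15.8 7.8 8.5;-0.004 0 -0.002 -13.2 15.8 7.8 8.5;-0.004 0 -0.002 -13.2 15.8 7.8 8.5;-0.004 0 -0.002 -13.2 15.8 7.8 8.5"
}}

```text
time_s: 42.3
tool_pos: [454.6, -60.1, 349.0]
eef_rot: [2.209, 0.03, -2.211]
force: [0.5, 0.4, 0.4]
opening: 85.5
```

Run:
```python
from h import *
import pickle
P1=pickle.load(open("w1.pkl","rb"));A=cv2.imread("pics/w1.png")
P=arm.camera_params("wrist");B=np.ascontiguousarray(arm.capture("wrist")[:,:,::-1]);cv2.imwrite("pics/w2.png",B)
S=np.ascontiguousarray(arm.capture("scene")[:,:,::-1]);cv2.imwrite("pics/scene2.png",S)
print(np.round(P["T"][:3,3]-P1["T"][:3,3],1))
# template of each rim/cap from the first picture, located in the second; also the rail as a fixed control
for l,(x,y,w,h),z in(("cap",(126,96,42,40),117),("tumb",(236,82,80,80),100),("lota",(344,76,94,86),98),("rail ctl",(70,170,60,60),118)):
    t=A[y:y+h,x:x+w];m=cv2.matchTemplate(B[y-25:y+h+25,x-25:x+w+25],t,cv2.TM_CCOEFF_NORMED)
    _,v,_,(i,j)=cv2.minMaxLoc(m)
    if 0<i<m.shape[1]-1 and 0<j<m.shape[0]-1:
        si=(m[j,i-1]-m[j,i+1])/(2*(m[j,i-1]+m[j,i+1]-2*m[j,i]));sj=(m[j-1,i]-m[j+1,i])/(2*(m[j-1,i]+m[j+1,i]-2*m[j,i]))
    else: si=sj=0
    c=np.array([x+w/2,y+h/2]);d=np.array([i+si-25,j+sj-25])
    print(l,"score %.2f"%v,"px",np.round(d,1),"mm",np.round(plane("w",c+d,z,P)-plane("w",c,z,P1),1)[:2])
o=np.zeros((600,800,3),np.uint8);o[:300,:400]=cv2.resize(B,(400,300));o[:300,400:]=cv2.resize(S,(400,300))
o[300:,:]=cv2.resize(S[185:372,150:400],(800,598))[:300]
cv2.imwrite("pics/f.png",o)
```

```text
[ 0.4 -0.8 -1.1]
cap score 1.00 px [-1.1 -0.9] mm [ 0.8 -0. ]
tumb score 0.98 px [-1.3 -4.3] mm [3.9 0.6]
lota score 0.98 px [-1.2  0. ] mm [0.  0.9]
rail ctl score 0.99 px [-1.1  0.2] mm [0.  0.1]
```

View pics/f.png

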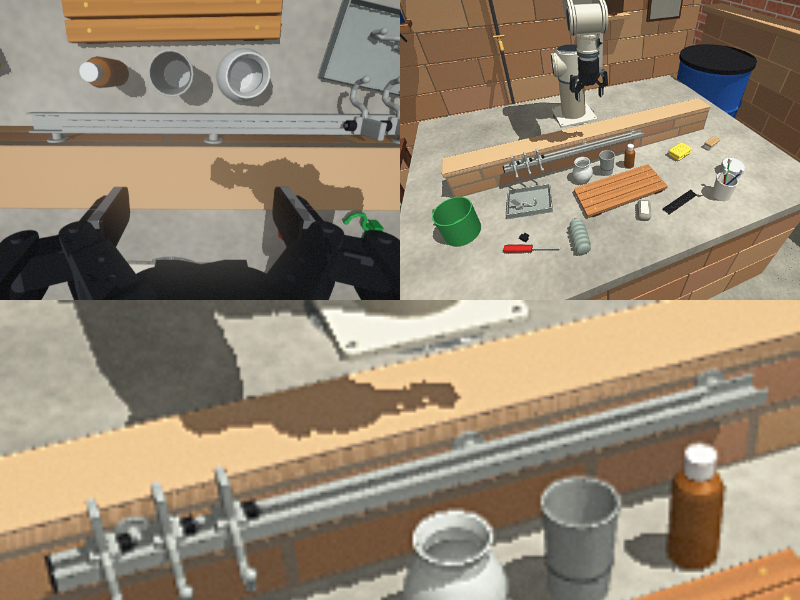

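The hook is in the tray, all three vessels are upright in their places, and the soap case is untouched (16 pictures viewed). The matching puts the tumbler about 4 mm too far out in x, so I correct that.

Run:
```python
from h import *
rows((526.5,-13.8,215),(526.5,-13.8,86),R=Rt(YAW,-1))
```

```text
t 42.40 pos [454.6 -59.7 348.9] F [-0.5  0.1 -0. ] op 85.0 dist
[0.0055 0.0015 0.0021] [13.38 -4.37 -7.33] |d| 158.7 ang 0.3deg
[0.0055 0.0015 0.0021] [26.28 -4.35 -7.34] |d| 276.3 ang 0.3deg
```

{"name": "play_rows", "arguments": {
  "deltas": "0.005 0.001 0.002 2 -1.5 -2.5 8.5;0.005 0.001 0.002 4 -3 -5 8.5;0.005 0.001 0.002 6 -4.37 -7.33 8.5;0.005 0.001 0.002 9 -4.37 -7.33 8.5;0.005 0.001 0.002 12 -4.37 -7.33 8.5;0.005 0.001 0.002 13.4 -4.37 -7.33 8.5;0.005 0.001 0.002 13.4 -4.37 -7.33 8.5;0.005 0.001 0.002 13.4 -4.37 -7.33 8.5"
}}

```text
time_s: 43.07
tool_pos: [526.5, -12.8, 214.1]
eef_rot: [2.207, 0.026, -2.213]
force: [0.2, -0.2, -1.1]
opening: 85.2
```

Run:
```python
from h import *
rows((527.5,-13.8,85),R=Rt(YAW,-1))
```

```text
t 43.07 pos [526.5 -12.8 214.1] F [ 0.2 -0.2 -1.1] op 85.2 dist
[0.002  0.0027 0.0003] [12.91  0.1  -0.14] |d| 129.1 ang 0.2deg
```

{"name": "play_rows", "arguments": {
  "deltas": "0.002 0.003 0 3 0.1 -0.1 8.5;0.002 0.003 0 6 0.1 -0.1 8.5;0.002 0.003 0 9 0.1 -0.1 8.5;0.002 0.003 0 11.5 0.1 -0.1 8.5;0.002 0.003 0 12.7 0.1 -0.1 8.5;0.002 0.003 0 12.9 0.1 -0.1 8.5;0.002 0.003 0 12.9 0.1 -0.1 8.5;0.002 0.003 0 12.9 0.1 -0.1 8.5"
}}

```text
time_s: 43.73
tool_pos: [528.6, -13.7, 86.7]
eef_rot: [2.214, 0.024, -2.207]
force: [-0.5, 0.1, 0.8]
opening: 84.5
```

{"name": "play_rows", "arguments": {
  "deltas": "0 0 0 0 0 0 7.6;0 0 0 0 0 0 7;0 0 0 0 0 0 6.6;0 0 0 0 0 0 6.2;0 0 0 0 0 0 6;0 0 0 0 0 0 6;0 0 0 0 0 0 6;0 0 0 0 0 0 6"
}}

```text
time_s: 44.4
tool_pos: [530.0, -13.6, 88.7]
eef_rot: [2.218, 0.023, -2.204]
force: [-1.5, 2.3, 14.3]
opening: 63.9
```

{"name": "play_rows", "arguments": {
  "deltas": "0 0 0 -0.5 0 0 6;0 0 0 -1 0 0 6;0 0 0 -1 0 0.2 6;0 0 0 -1 0 0.4 6;0 0 0 -1 0 0.4 6;0 0 0 -1 0 0.4 6"
}}

```text
time_s: 44.9
tool_pos: [525.4, -13.6, 98.3]
eef_rot: [2.217, 0.023, -2.205]
force: [0.5, 0.3, -2.1]
opening: 63.5
```

Run:
```python
from h import *
rows((527,-13.8,86),R=Rt(YAW,-1))
```

```text
t 44.90 pos [525.4 -13.6  98.3] F [ 0.5  0.3 -2.1] op 63.5 dist
[-0.0002 -0.0055  0.0003] [ 1.23  0.02 -0.16] |d| 12.4 ang 0.3deg
```

{"name": "play_rows", "arguments": {
  "deltas": "0 0 0 0.4 0 -0.03 6;0 0 0 0.7 0 -0.03 6;0 0 0 0.9 0 -0.03 6;0 0 0 1 0 -0.03 6;0 0 0 1.05 0 -0.03 6;0 0 0 1.05 0 -0.03 6"
}}

```text
time_s: 45.4
tool_pos: [526.2, -13.5, 88.7]
eef_rot: [2.218, 0.023, -2.204]
force: [-3.9, 1.3, 13.9]
opening: 63.9
```

{"name": "play_rows", "arguments": {
  "deltas": "0 0 0 0 0 0 6.4;0 0 0 0 0 0 7;0 0 0 0 0 0 8;0 0 0 0 0 0 8.5;0 0 0 0 0 0 8.5;0 0 0 0 0 0 8.5;0 0 0 -3 0 0 8.5;0 0 0 -6.5 0 0 8.5;0 0 0 -10 0 0 8.5;0 0 0 -13 0 0 8.5"
}}

```text
time_s: 46.23
tool_pos: [525.4, -13.6, 220.6]
eef_rot: [2.219, 0.023, -2.204]
force: [0.4, -0.4, -0.4]
opening: 85.0
```

Run:
```python
from h import *
rows((454.5,-60.6,350),R=Ro.from_rotvec([2.209,.029,-2.21]).as_matrix())
```

```text
t 46.23 pos [525.4 -13.6 220.6] F [ 0.4 -0.4 -0.4] op 85.0 dist
[-0.0043 -0.0071 -0.0009] [-12.99   4.55   7.1 ] |d| 154.9 ang 0.5deg
```

{"name": "play_rows", "arguments": {
  "deltas": "-0.004 -0.007 -0.001 -4 0 0 8.5;-0.004 -0.007 -0.001 -7 1 1.5 8.5;-0.004 -0.007 -0.001 -10 2.5 4 8.5;-0.004 -0.007 -0.001 -13 4.5 7.1 8.5;-0.004 -0.007 -0.001 -13 4.5 7.1 8.5;-0.004 -0.007 -0.001 -13 4.5 7.1 8.5;-0.004 -0.007 -0.001 -13 4.5 7.1 8.5;-0.004 -0.007 -0.001 -13 4.5 7.1 8.5"
}}

```text
time_s: 46.9
tool_pos: [454.6, -59.7, 348.9]
eef_rot: [2.208, 0.029, -2.212]
force: [0.4, 0.2, -1.0]
opening: 84.7
```

Run:
```python
from h import *
import pickle
P1=pickle.load(open("w1.pkl","rb"));A=cv2.imread("pics/w1.png")
P=arm.camera_params("wrist");B=np.ascontiguousarray(arm.capture("wrist")[:,:,::-1])
print(np.round(P["T"][:3,3]-P1["T"][:3,3],1))
for l,(x,y,w,h),z in(("cap",(126,96,42,40),117),("tumb",(236,82,80,80),100),("lota",(344,76,94,86),98),("rail ctl",(70,170,60,60),118)):
    t=A[y:y+h,x:x+w];m=cv2.matchTemplate(B[y-25:y+h+25,x-25:x+w+25],t,cv2.TM_CCOEFF_NORMED)
    _,v,_,(i,j)=cv2.minMaxLoc(m);c=np.array([x+w/2,y+h/2]);d=np.array([i-25,j-25])
    print(l,"score %.2f"%v,"mm",np.round(plane("w",c+d,z,P)-plane("w",c,z,P1),1)[:2])
# soap case: yellow mask centroid in scene before/after
for S in(cv2.imread("pics/scene0.png"),np.ascontiguousarray(arm.capture("scene")[:,:,::-1])):
    h=cv2.cvtColor(S,cv2.COLOR_BGR2HSV);m=cv2.inRange(h,(24,150,100),(34,255,255));m[:, :400]=0;y,x=np.nonzero(m);print(x.mean(),y.mean(),x.size)
```

```text
[ 0.5 -0.5 -1.3]
cap score 1.00 mm [0.9 0. ]
tumb score 0.98 mm [0.8 0.5]
lota score 0.98 mm [-0.1  0.9]
rail ctl score 0.99 mm [0.3 0.1]
447.3543913713405 241.6949152542373 649
447.3779160186625 241.67185069984447 643
```

All within about 1 mm, and the soap case has not moved. I hand the job in.

```bash
python3 -c "
from plant import arm
print(arm.close_job())"
```

```text
the job is handed in; nothing more can be done
None
```

The job is done and handed in, with the robot's clock at about 47 s. I stood the bottle, tumbler and lota on the board and slid the loose hook about 387 mm to the mouth, where it lifted off with only its own weight showing. I then laid it in the grey tray and put the three vessels back on the ledge.

**Vessel positions:** Compared with the starting picture from the same wrist view, the bottle, tumbler and lota are each back within about 1 mm. After the first return the tumbler was about 4 mm out, so I gripped it again and corrected it.

**Other checks:** The hook was seen lying in the tray, and all three vessels were seen upright before the tumbler correction. After the correction I checked the tumbler only by image matching, because I had used all 16 viewable pictures. The soap case did not move (its image centroid is unchanged).

**Change of plan:** My first lowering of the hook into the tray would have brought the gripper against the clamped hooks. I stopped above them, turned the hook to lie along the tray, and lowered it there. The largest force reported after any move was about 24 N, when setting the tumbler down.

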